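# Ballast a lamp base and fit its post collars

## Task

Ballast the white lamp base: first pull the blue cap off its post and drop it into the black mug, then pick up the red shaker by its knob, tip it and shake its steel nuts out evenly over the base, going round so that each of its four bays gets some straight from the shaker, until all lie in the base (put back by hand any that go astray). Stand the shaker upright back on the middle of its green mat, and with all nuts in the base thread the three collars down the centre post, fully home one on another: first the wide one, then the middle one, then the small one. Keep the mug upright in its place and leave the screwdriver and the battery holder where they are.

Things in the scene. Friction and masses are not known exactly. Their poses are not given: they have to be found in the camera images.
- base: Fixed round white lamp base, an open dish: outside diameter 250 mm, wall 5 mm thick, 40 mm high, inner radius 115 mm, floor top 6 mm above the bench. Origin: centre of its underside, z up. Four upright ribs (3 mm thick, tops 20 mm above the bench) run along its +x, -x, +y and -y from the hub in its middle to the wall and part it into four quarter bays; their middles are about 75 mm from the post
- post_seat (a point): On the post's axis at the hub's flat top, 24 mm above the bench, where the first collar rests. The hub is a white cone, 52 mm across at the dish floor, 36 mm at its top; the upright brass post on it has 20 mm diameter and a chamfered tip 66 mm above the bench
- mat: Fixed thin green mat, 150 x 100 x 3 mm, the shaker's place; origin: centre of its underside, x along its long side
- shaker: Loose red shaker, 104 (x) x 48 (y) x 35 mm, about 0.2 kg, with a fixed clear lid (all but the front 30 mm) and on it, over the origin, a black square knob 22 x 22 mm from 35 to 80 mm above the underside. Origin: centre of its underside. A straight chute, inside 40 mm wide and 28 mm high, floor and walls 4 mm, closed at its +x end, open at its -x end: the mouth, without a lip
- shaker_mouth (a point): Middle of the mouth's lower edge, 52 mm from the shaker's origin towards its -x, on top of its floor. Level, the shaker keeps its nuts; they begin to slide out at about 27 to 35 degrees of mouth-down tilt, or earlier when shaken; much steeper, all leave in a rush
- collar_wide: Loose aluminium ring, outside diameter 54 mm, bore 23 mm, 12 mm thick, lying flat on the bench; origin at its centre
- collar_mid: Loose black plastic ring, outside diameter 45 mm, bore 23 mm, 12 mm thick, lying flat on the bench; origin at its centre
- collar_small: Loose orange plastic ring, outside diameter 36 mm, bore 23 mm, 12 mm thick, lying flat on the bench; origin at its centre
- mug: Loose black mug with a handle, 84 mm across, 85 mm high, wall 4 mm, inner floor about 5 mm above its underside; origin: centre of its underside
- cap: Loose blue protective cap standing over the post on the hub at the start: upright tube closed at the top, outside diameter 32 mm, 46 mm high, bore 23 mm; lifts straight off; origin: centre of its underside, so 24 mm above the bench at the start
- screwdriver: Bystander: screwdriver lying flat on the bench; origin under its middle
- holder: Bystander: black battery holder, 75 x 38 x 22 mm; origin: centre of its underside
- nut0: Square steel ballast nut, 16 x 16 x 12 mm, 20 g, starting in the shaker; 7 to 9 such nuts are there, the rest are absent; origin at its centre, z along the 12 mm
- nut1: Square steel ballast nut, 16 x 16 x 12 mm, 20 g, starting in the shaker; 7 to 9 such nuts are there, the rest are absent; origin at its centre, z along the 12 mm
- nut2: Square steel ballast nut, 16 x 16 x 12 mm, 20 g, starting in the shaker; 7 to 9 such nuts are there, the rest are absent; origin at its centre, z along the 12 mm
- nut3: Square steel ballast nut, 16 x 16 x 12 mm, 20 g, starting in the shaker; 7 to 9 such nuts are there, the rest are absent; origin at its centre, z along the 12 mm
- nut4: Square steel ballast nut, 16 x 16 x 12 mm, 20 g, starting in the shaker; 7 to 9 such nuts are there, the rest are absent; origin at its centre, z along the 12 mm
- nut5: Square steel ballast nut, 16 x 16 x 12 mm, 20 g, starting in the shaker; 7 to 9 such nuts are there, the rest are absent; origin at its centre, z along the 12 mm
- nut6: Square steel ballast nut, 16 x 16 x 12 mm, 20 g, starting in the shaker; 7 to 9 such nuts are there, the rest are absent; origin at its centre, z along the 12 mm
- nut7: Square steel ballast nut, 16 x 16 x 12 mm, 20 g, starting in the shaker; 7 to 9 such nuts are there, the rest are absent; origin at its centre, z along the 12 mm
- nut8: Square steel ballast nut, 16 x 16 x 12 mm, 20 g, starting in the shaker; 7 to 9 such nuts are there, the rest are absent; origin at its centre, z along the 12 mm

How it is judged:
On the way, in this order (a step that is already met when the one before it is completed fails the run):
1. the cap is in the mug (horizontal distance between cap and mug below 0.04 m and height (world z) of cap between 0.002 and 0.075 m and contact force between the fingers and cap below 0.1 N), for 0.3 s.
2. the shaker is held over the base, mouth tipped down (height (world z) of shaker above 0.04 m and horizontal distance between shaker_mouth and base below 0.115 m and angle between shaker's own z axis and vertical above 0.25 rad), for 0.2 s.
3. with the shaker still held over the base, every bay has got at least one nut (height (world z) of shaker above 0.04 m and horizontal distance between shaker_mouth and base below 0.115 m and ((x of nut0 in the frame of base above 0 m and y of nut0 in the frame of base above 0 m and z of nut0 in the frame of base below 0.036 m) or (x of nut1 in the frame of base above 0 m and y of nut1 in the frame of base above 0 m and z of nut1 in the frame of base below 0.036 m) or (x of nut2 in the frame of base above 0 m and y of nut2 in the frame of base above 0 m and z of nut2 in the frame of base below 0.036 m) or (x of nut3 in the frame of base above 0 m and y of nut3 in the frame of base above 0 m and z of nut3 in the frame of base below 0.036 m) or (x of nut4 in the frame of base above 0 m and y of nut4 in the frame of base above 0 m and z of nut4 in the frame of base below 0.036 m) or (x of nut5 in the frame of base above 0 m and y of nut5 in the frame of base above 0 m and z of nut5 in the frame of base below 0.036 m) or (x of nut6 in the frame of base above 0 m and y of nut6 in the frame of base above 0 m and z of nut6 in the frame of base below 0.036 m) or (x of nut7 in the frame of base above 0 m and y of nut7 in the frame of base above 0 m and z of nut7 in the frame of base below 0.036 m) or (x of nut8 in the frame of base above 0 m and y of nut8 in the frame of base above 0 m and z of nut8 in the frame of base below 0.036 m)) and ((x of nut0 in the frame of base below 0 m and y of nut0 in the frame of base above 0 m and z of nut0 in the frame of base below 0.036 m) or (x of nut1 in the frame of base below 0 m and y of nut1 in the frame of base above 0 m and z of nut1 in the frame of base below 0.036 m) or (x of nut2 in the frame of base below 0 m and y of nut2 in the frame of base above 0 m and z of nut2 in the frame of base below 0.036 m) or (x of nut3 in the frame of base below 0 m and y of nut3 in the frame of base above 0 m and z of nut3 in the frame of base below 0.036 m) or (x of nut4 in the frame of base below 0 m and y of nut4 in the frame of base above 0 m and z of nut4 in the frame of base below 0.036 m) or (x of nut5 in the frame of base below 0 m and y of nut5 in the frame of base above 0 m and z of nut5 in the frame of base below 0.036 m) or (x of nut6 in the frame of base below 0 m and y of nut6 in the frame of base above 0 m and z of nut6 in the frame of base below 0.036 m) or (x of nut7 in the frame of base below 0 m and y of nut7 in the frame of base above 0 m and z of nut7 in the frame of base below 0.036 m) or (x of nut8 in the frame of base below 0 m and y of nut8 in the frame of base above 0 m and z of nut8 in the frame of base below 0.036 m)) and ((x of nut0 in the frame of base below 0 m and y of nut0 in the frame of base below 0 m and z of nut0 in the frame of base below 0.036 m) or (x of nut1 in the frame of base below 0 m and y of nut1 in the frame of base below 0 m and z of nut1 in the frame of base below 0.036 m) or (x of nut2 in the frame of base below 0 m and y of nut2 in the frame of base below 0 m and z of nut2 in the frame of base below 0.036 m) or (x of nut3 in the frame of base below 0 m and y of nut3 in the frame of base below 0 m and z of nut3 in the frame of base below 0.036 m) or (x of nut4 in the frame of base below 0 m and y of nut4 in the frame of base below 0 m and z of nut4 in the frame of base below 0.036 m) or (x of nut5 in the frame of base below 0 m and y of nut5 in the frame of base below 0 m and z of nut5 in the frame of base below 0.036 m) or (x of nut6 in the frame of base below 0 m and y of nut6 in the frame of base below 0 m and z of nut6 in the frame of base below 0.036 m) or (x of nut7 in the frame of base below 0 m and y of nut7 in the frame of base below 0 m and z of nut7 in the frame of base below 0.036 m) or (x of nut8 in the frame of base below 0 m and y of nut8 in the frame of base below 0 m and z of nut8 in the frame of base below 0.036 m)) and ((x of nut0 in the frame of base above 0 m and y of nut0 in the frame of base below 0 m and z of nut0 in the frame of base below 0.036 m) or (x of nut1 in the frame of base above 0 m and y of nut1 in the frame of base below 0 m and z of nut1 in the frame of base below 0.036 m) or (x of nut2 in the frame of base above 0 m and y of nut2 in the frame of base below 0 m and z of nut2 in the frame of base below 0.036 m) or (x of nut3 in the frame of base above 0 m and y of nut3 in the frame of base below 0 m and z of nut3 in the frame of base below 0.036 m) or (x of nut4 in the frame of base above 0 m and y of nut4 in the frame of base below 0 m and z of nut4 in the frame of base below 0.036 m) or (x of nut5 in the frame of base above 0 m and y of nut5 in the frame of base below 0 m and z of nut5 in the frame of base below 0.036 m) or (x of nut6 in the frame of base above 0 m and y of nut6 in the frame of base below 0 m and z of nut6 in the frame of base below 0.036 m) or (x of nut7 in the frame of base above 0 m and y of nut7 in the frame of base below 0 m and z of nut7 in the frame of base below 0.036 m) or (x of nut8 in the frame of base above 0 m and y of nut8 in the frame of base below 0 m and z of nut8 in the frame of base below 0.036 m))), for 0.1 s.
4. the wide collar is home on the hub, all nuts lying in the base (horizontal distance between collar_wide and post_seat below 0.004 m and z of collar_wide in the frame of base between 0.027 and 0.033 m and horizontal distance between each of nut0, nut1, nut2, nut3, nut4, nut5, nut6, nut7, nut8 and base below 0.116 m and z of each of nut0, nut1, nut2, nut3, nut4, nut5, nut6, nut7, nut8 in the frame of base below 0.036 m), for 0.2 s.
5. the middle collar is home on the wide one (horizontal distance between each of collar_wide, collar_mid and post_seat below 0.004 m and z of collar_wide in the frame of base between 0.027 and 0.033 m and z of collar_mid in the frame of base between 0.039 and 0.045 m), for 0.2 s.
6. the small collar is home on the middle one (all of step 5 and horizontal distance between collar_small and post_seat below 0.004 m and z of collar_small in the frame of base between 0.051 and 0.057 m), for 0.2 s.
At the end, for the whole second after the job is handed in: cap in the mug; all nuts in the base, none on its rim, no bay empty; shaker upright on its mat, within 40 mm of the mat's middle; wide, middle and small collar on the post in this order from below, each within 3 mm of its height when home and 4 mm of the axis; all at rest (all of step 1 and all of step 6 and horizontal distance between each of nut0, nut1, nut2, nut3, nut4, nut5, nut6, nut7, nut8 and base below 0.116 m and z of each of nut0, nut1, nut2, nut3, nut4, nut5, nut6, nut7, nut8 in the frame of base below 0.036 m and ((x of nut0 in the frame of base above 0 m and y of nut0 in the frame of base above 0 m) or (x of nut1 in the frame of base above 0 m and y of nut1 in the frame of base above 0 m) or (x of nut2 in the frame of base above 0 m and y of nut2 in the frame of base above 0 m) or (x of nut3 in the frame of base above 0 m and y of nut3 in the frame of base above 0 m) or (x of nut4 in the frame of base above 0 m and y of nut4 in the frame of base above 0 m) or (x of nut5 in the frame of base above 0 m and y of nut5 in the frame of base above 0 m) or (x of nut6 in the frame of base above 0 m and y of nut6 in the frame of base above 0 m) or (x of nut7 in the frame of base above 0 m and y of nut7 in the frame of base above 0 m) or (x of nut8 in the frame of base above 0 m and y of nut8 in the frame of base above 0 m)) and ((x of nut0 in the frame of base below 0 m and y of nut0 in the frame of base above 0 m) or (x of nut1 in the frame of base below 0 m and y of nut1 in the frame of base above 0 m) or (x of nut2 in the frame of base below 0 m and y of nut2 in the frame of base above 0 m) or (x of nut3 in the frame of base below 0 m and y of nut3 in the frame of base above 0 m) or (x of nut4 in the frame of base below 0 m and y of nut4 in the frame of base above 0 m) or (x of nut5 in the frame of base below 0 m and y of nut5 in the frame of base above 0 m) or (x of nut6 in the frame of base below 0 m and y of nut6 in the frame of base above 0 m) or (x of nut7 in the frame of base below 0 m and y of nut7 in the frame of base above 0 m) or (x of nut8 in the frame of base below 0 m and y of nut8 in the frame of base above 0 m)) and ((x of nut0 in the frame of base below 0 m and y of nut0 in the frame of base below 0 m) or (x of nut1 in the frame of base below 0 m and y of nut1 in the frame of base below 0 m) or (x of nut2 in the frame of base below 0 m and y of nut2 in the frame of base below 0 m) or (x of nut3 in the frame of base below 0 m and y of nut3 in the frame of base below 0 m) or (x of nut4 in the frame of base below 0 m and y of nut4 in the frame of base below 0 m) or (x of nut5 in the frame of base below 0 m and y of nut5 in the frame of base below 0 m) or (x of nut6 in the frame of base below 0 m and y of nut6 in the frame of base below 0 m) or (x of nut7 in the frame of base below 0 m and y of nut7 in the frame of base below 0 m) or (x of nut8 in the frame of base below 0 m and y of nut8 in the frame of base below 0 m)) and ((x of nut0 in the frame of base above 0 m and y of nut0 in the frame of base below 0 m) or (x of nut1 in the frame of base above 0 m and y of nut1 in the frame of base below 0 m) or (x of nut2 in the frame of base above 0 m and y of nut2 in the frame of base below 0 m) or (x of nut3 in the frame of base above 0 m and y of nut3 in the frame of base below 0 m) or (x of nut4 in the frame of base above 0 m and y of nut4 in the frame of base below 0 m) or (x of nut5 in the frame of base above 0 m and y of nut5 in the frame of base below 0 m) or (x of nut6 in the frame of base above 0 m and y of nut6 in the frame of base below 0 m) or (x of nut7 in the frame of base above 0 m and y of nut7 in the frame of base below 0 m) or (x of nut8 in the frame of base above 0 m and y of nut8 in the frame of base below 0 m)) and horizontal distance between shaker and mat below 0.04 m and angle between shaker's own z axis and vertical below 0.08 rad and height (world z) of shaker below 0.008 m and linear speed of each of cap, shaker, collar_wide, collar_mid, collar_small, nut0, nut1, nut2, nut3, nut4, nut5, nut6, nut7, nut8 below 0.02 m/s); the robot touches nothing.
It fails at once if the mug is pushed aside or tipped (distance of mug from where it was at the start of the episode above 0.03 m or angle between mug's own z axis and vertical above 0.5 rad).
It fails at once if the holder is pushed aside or tipped (distance of holder from where it was at the start of the episode above 0.03 m or angle between holder's own z axis and vertical above 0.5 rad).
It fails at once if the screwdriver is pushed aside (distance of screwdriver from where it was at the start of the episode above 0.03 m).
Of nut0, nut1, nut2, nut3, nut4, nut5, nut6, nut7, nut8 only 7 to 9 are there at a start; the rules pass over those that are not, and their reading is None.
At some moment in a run one of collar_wide, collar_mid, collar_small may be knocked a few centimetres aside while the robot is not near it.
It also fails if it takes over 192 s, if anything falls off the work surface, if the arm or the gripper's body presses on something with over 40 N, if the wrist force passes 120 N, or if a joint passes its speed limit or range.

## Robot

A 6-joint arm with a two-finger parallel gripper is mounted at the origin on the work surface. World frame = base frame: x ahead of the robot, y to its left, z up, the work surface at z = 0. Lengths are in m, angles in rad, forces in N, time in s.
With the tool pointing down it reaches from about 0.275 to 0.775 m from the base axis. Payload 14.6 kg.
Tool frame: the origin (TCP) lies between the finger pads; the fingertips stand 11 mm ahead of it and the grasp point (between the pads) lies 8 mm behind it; z points along the fingers, y is the line along which they close (so a half turn about z gives the same grasp; the last joint's range is limited). The gripper opens to 85 mm and grips with 20 to 120 N. Pads are 22 mm wide; open, the fingers measure 114 mm over their backs; the gripper's body (76 mm by 85 mm) begins 54 mm behind the grasp point. The pads swing forward as they close: fully open they stand 13 mm farther back than shut.
Start: joints at [1.094, 0.263, -0.048, 1.259, 0, 1.415], TCP at [0.166, 0.498, 0.242] pointing down, gripper open.
Joint ranges: [-2.65, 2.65], [-0.89, 1.7], [-1.18, 1.37], [-2.13, 2.11], [-1.35, 1.29], [-3.14, 3.14]. Speed limits (rad/s): [1.89, 1.89, 2.57, 2.79, 3.14, 3.14].

## Interface

Orientations are given as a 3x3 rotation matrix whose columns are the frame's x, y, z axes.
In Python, from plant import r gives the robot as it stands.
- The arm moves only by the tool carry_out, never from a script. Its arguments are lists of equal length, an entry for each row: "linear": the shift along the tool's x, y, z in mm, a list of three; "twist": the turn about the tool's z in degrees; "jaw": the opening, from 0 (shut) to 1 (fully open). A call has 1 to 12 rows; each row is the pose to reach, as a shift and turn from the pose commanded when the call began, along the tool's axes at that moment; what a row does not reach only later rows make up. A row lasts 1/10 s, in which the tool goes at most 50 mm and 8.59 degrees, less where a joint would pass 70% of its speed; a pose out of reach is approached as far as the arm can. A call with a gripper value outside its range is refused whole. The fingers move at their own pace and stop on an object; "grip_force" is the grip in N (left out, the last holds). Time passes only in rows, so rows that repeat a pose let the fingers close. It gives the time, the measured TCP pose, the force, the opening and the grip force at its end, in the units of the state.
- r.get_obs(): the state, without advancing time (a new reading comes with each control period).
- r.snapshot(name): name is "scene" or "top"; returns a dict with "color" (420x560x3 uint8, red, green, blue), "camera_matrix" (3x3 intrinsics, pixels), "k1" (the pictures are not rectified: a ray, as slopes to the right and down, at radius r is drawn at 1 + k1 r^2 times it, then the intrinsics apply), "world_from_camera" (4x4, takes a point from camera to world coordinates). Camera axes: x right, y down, z forward; pixel columns grow to the right and rows downward; lengths in m; the calibration is good to about 2 mm. A picture is of the moment at which its call begins. There is no depth.
- r.hand_in(): hands the job in; it is judged then, once.
The state is a dict: "time": time; "joints": joint angles; "qd": joint speeds; "tau": joint torques, N m; "tool_pos": TCP position; "tool_rot": TCP orientation; "contact_force": force on the tool from outside, world axes, zero at the start; "wrist_torque": the same for the moment, N m; "opening": finger opening in m; "grip_force": force on a finger pad.
Only numpy, scipy, OpenCV 4.12 (cv2) and the standard library are available. Lean on these libraries where they do the work, as an engineer would, in place of code of your own. Each camera call takes 0.05 s, during which the arm holds its last target. There are 200 camera calls.

## Working session

There is one attempt and no reset: what is moved stays moved. The work goes in short steps, Python scripts to look and compute and a tool call to move; the robot and the scene stay as the last step left them, time stands still between calls to the robot, and variables do not carry over. Pictures are saved under pics/ and viewed, at most 14 in all, crops included, and the job is handed in when it is done.

Besides the shell and the picture viewer there is one more tool, called in YAML: its name, and indented under it one key for each argument. carry_out: Moves the arm, as the interface text tells. Its arguments: {"type":"object","properties":{"linear":{"type":"array"},"twist":{"type":"array"},"jaw":{"type":"array"},"grip_force":{"type":"number"}},"required":["linear","twist","jaw"]}

```bash
ls; mkdir -p pics; python3 - <<'E'
from plant import r
import cv2
o=r.get_obs(); print({k:(v if not hasattr(v,'round') else v) for k,v in o.items()})
for n in("scene","top"):
    s=r.snapshot(n); cv2.imwrite(f"pics/{n}0.png",s["color"][:,:,::-1]); print(n,s["camera_matrix"],s["k1"],s["world_from_camera"])
E
```

```text
pics
{'time': 0.0, 'joints': array([ 1.09367214e+00,  2.63552296e-01, -4.89238704e-02,  1.25940723e+00,
        3.14202643e-07,  1.41545869e+00]), 'qd': array([ 0.00076425,  0.00100991, -0.00106172,  0.00122389,  0.00317002,
        0.00040838]), 'tau': array([ 1.52254062e-03, -6.37611222e+01,  3.84566581e+01,  1.36799112e-02,
       -1.23980190e-04,  2.50047901e-05]), 'tool_pos': array([0.16594125, 0.49781301, 0.24181466]), 'tool_rot': array([[-9.48671870e-01,  3.16261653e-01, -4.99489857e-04],
       [ 3.16262002e-01,  9.48671394e-01, -9.65519862e-04],
       [ 1.68494831e-04, -1.07393120e-03, -9.99999409e-01]]), 'contact_force': array([ 0.20835552, -0.79887455, -0.34865648]), 'wrist_torque': array([ 0.03908315, -0.0255315 ,  0.06159989]), 'grip_force': 0.0, 'opening': 0.08546416937192253}
scene [[535.94547192   0.         282.14334807]
 [  0.         535.94547192 207.58732784]
 [  0.           0.           1.        ]] -0.12568876043469365 [[ 0.68538921  0.55959442 -0.46593531  1.08529992]
 [ 0.72808594 -0.51653224  0.45064988 -0.46816257]
 [ 0.01151055 -0.64811151 -0.76145845  0.90192426]
 [ 0.          0.          0.          1.        ]]
top [[455.99665284   0.         279.69661141]
 [  0.         455.99665284 211.44127636]
 [  0.           0.           1.        ]] -0.03261742231187626 [[ 3.24878047e-03 -9.96581300e-01  8.25539706e-02  4.87915226e-01]
 [-9.99585353e-01 -8.74419122e-04  2.87812156e-02 -8.08910653e-03]
 [-2.86106345e-02 -8.26132436e-02 -9.96170911e-01  1.03686189e+00]
 [ 0.00000000e+00  0.00000000e+00  0.00000000e+00  1.00000000e+00]]
```

View pics/top0.png

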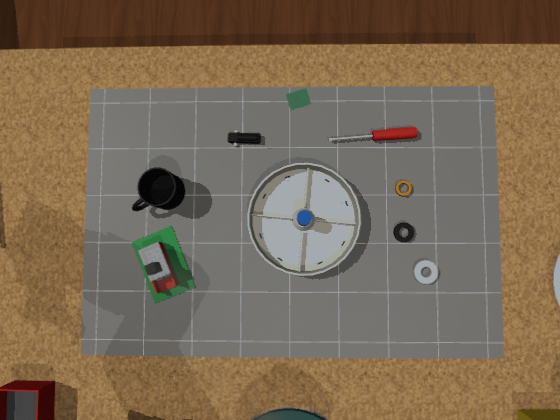

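View pics/scene0.png

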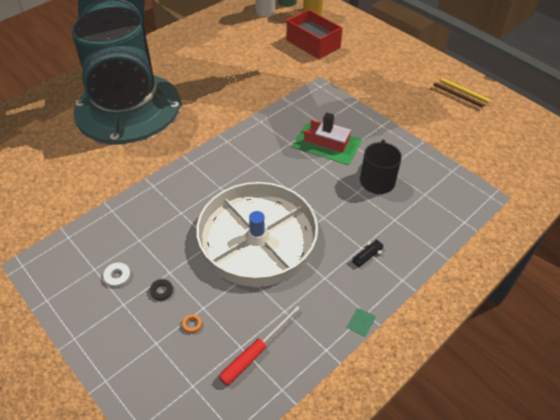

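```bash
cat > h.py <<'E'
from plant import r
import numpy as np, cv2
def snap(n,save=None):
    s=r.snapshot(n)
    if save: cv2.imwrite(f"pics/{save}.png",s["color"][:,:,::-1])
    s["hsv"]=cv2.cvtColor(s["color"],cv2.COLOR_RGB2HSV).astype(int); return s
def ray(s,uv):
    p=cv2.undistortPoints(np.float64(uv).reshape(-1,1,2),s["camera_matrix"],np.array([s["k1"],0,0,0,0.]))[:,0]
    T=s["world_from_camera"]; d=np.c_[p,np.ones(len(p))]@T[:3,:3].T
    return T[:3,3],d
def plane(s,uv,z):
    o,d=ray(s,uv); return o+d*((z-o[2])/d[:,2])[:,None]
def tri(s1,uv1,s2,uv2):
    (o,d),(p,e)=ray(s1,uv1),ray(s2,uv2); d,e=d[0],e[0]
    t=np.linalg.lstsq(np.c_[d,-e],p-o,rcond=None)[0]
    return (o+t[0]*d+p+t[1]*e)/2,np.linalg.norm(o+t[0]*d-p-t[1]*e)
def mask(s,box,H=(0,180),S=(0,255),V=(0,255)):
    h=s["hsv"]; m=np.ones(h.shape[:2],bool)
    for i,(a,b) in enumerate((H,S,V)): m&=(h[...,i]>=a)&(h[...,i]<=b)
    k=np.zeros_like(m); x0,y0,x1,y1=box; k[y0:y1,x0:x1]=1
    return (m&k).astype(np.uint8)
def blob(m):
    c,_=cv2.findContours(m,cv2.RETR_EXTERNAL,cv2.CHAIN_APPROX_NONE)
    c=max(c,key=cv2.contourArea); return c[:,0].astype(float)
def cen(m):
    f=np.argwhere(m)[:,::-1]; return f.mean(0)
def circ(s,c,z):
    w=plane(s,c,z)[:,:2]; (x,y),_=cv2.minEnclosingCircle(np.float32(w*1000)); A=np.c_[2*w,np.ones(len(w))]
    q=np.linalg.lstsq(A,(w**2).sum(1),rcond=None)[0]; R=np.sqrt(q[2]+q[0]**2+q[1]**2)
    return np.r_[q[:2],2*R].round(4)
E
python3 - <<'E'
from h import *
t=snap("top"); s=snap("scene")
capm=mask(t,(280,195,330,240),H=(100,125),S=(130,255)); caps=mask(s,(240,200,275,240),H=(100,125),S=(130,255))
print("cap",circ(t,blob(capm),.07),plane(t,cen(capm),.07),capm.sum(),caps.sum())
for n,b,kw in (("wide",(405,250,450,295),dict(S=(0,40),V=(150,255))),("mid",(388,218,420,246),dict(V=(0,70))),("small",(388,174,420,202),dict(H=(5,25),S=(120,255)))):
    m=mask(t,b,**kw); print(n,circ(t,blob(m),.012),m.sum())
for n,b,kw in (("wide",(95,255,140,300),dict(S=(0,40),V=(150,255))),("mid",(145,275,178,303),dict(V=(0,70))),("small",(178,310,208,336),dict(H=(5,25),S=(120,255)))):
    m=mask(s,b,**kw); print("s",n,circ(s,blob(m),.006),m.sum())
# mat
for S,b,nm in ((t,(125,220,205,310),"t"),(s,(285,110,370,170),"s")):
    m=mask(S,b,H=(50,75),S=(120,255)); hull=cv2.convexHull(np.float32(plane(S,blob(m),.003)[:,:2]*1000)); print(nm,"mat",cv2.minAreaRect(hull))
# knob: dark within shaker
m=mask(t,(143,255,170,280),V=(0,60)); print("knob t",cen(m),plane(t,cen(m),.083),m.sum())
m=mask(s,(320,112,336,134),V=(0,60)); print("knob s",blob(m).min(0),blob(m).max(0),m.sum())
# base outer rim & mug
m=mask(t,(235,155,370,285),S=(0,60),V=(140,255)); c=blob(m); print("base",circ(t,c,.04), circ(t,cv2.convexHull(np.float32(c))[:,0],.04))
m=mask(t,(125,160,195,215),V=(0,45)); c=blob(m); print("mugbox",c.min(0),c.max(0)); 
big=np.hstack([cv2.resize(t["color"][220:310,120:210],(400,400),interpolation=2),cv2.resize(t["color"][160:225,125:190],(400,400),interpolation=2)])
cv2.imwrite("pics/z1.png",big[:,:,::-1])
E
```

```text
cap [ 0.5555 -0.0314  0.0303] [[ 0.55547327 -0.03134528  0.07      ]] 180 131
wide [ 0.4389 -0.3028  0.0494] 330
mid [ 0.527  -0.2557  0.0444] 280
small [ 0.6265 -0.2563  0.0352] 148
s wide [ 0.4431 -0.3043  0.112 ] 1437
s mid [ 0.5297 -0.2563  0.043 ] 276
s small [ 0.6285 -0.2563  0.0365] 223
t mat ((453.6735534667969, 287.20928955078125), (148.207275390625, 98.43680572509766), 22.284313201904297)
s mat ((475.60247802734375, 296.8672790527344), (104.61347961425781, 96.03153228759766), 22.32016944885254)
knob t [155.76666667 266.13888889] [[0.4513966  0.27963364 0.083     ]] 180
knob s [323. 114.] [332. 131.] 136
base [ 0.5514 -0.0232  0.2534] [ 0.5471 -0.0228  0.2614]
mugbox [132. 168.] [184. 210.]
```

View pics/z1.png

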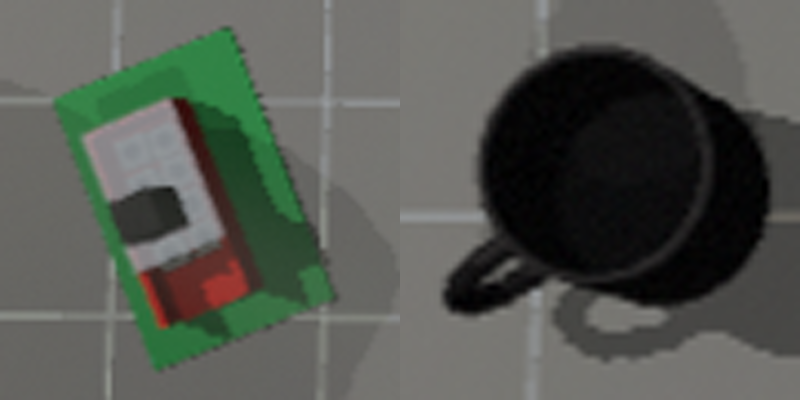

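```bash
cat >> h.py <<'E'
def to(p,yaw=None):
    "shift (mm, tool axes) and twist (deg) to TCP p with tool-y line at world yaw (deg, mod 180)"
    o=r.get_obs(); R=o["tool_rot"]; d=R.T@(np.array(p)-o["tool_pos"])*1000
    cur=np.degrees(np.arctan2(R[1,1],R[0,1])); tw=0 if yaw is None else -((yaw-cur+90)%180-90)
    return d.round(1),round(tw,1),"j6",o["joints"][5].round(2)
E
python3 - <<'E'
from h import *
t=snap("top"); s=snap("scene")
print("mug",plane(t,[(157,186)],.085), plane(t,[(138.5,186)],.085)-plane(t,[(176,186)],.085))
m=mask(t,(143,255,170,280),V=(0,60)); print(plane(t,cen(m),.0605))
m=mask(s,(316,108,340,140),V=(0,60)); print(plane(s,cen(m),.0605),m.sum())
capm=mask(t,(280,195,330,240),H=(100,125),S=(130,255)); caps=mask(s,(240,200,275,245),H=(100,125),S=(130,255))
print("cap mid",plane(t,cen(capm),.06),plane(s,cen(caps),.047),tri(t,cen(capm),s,cen(caps)))
print(to((.5555,-.031,.15)),to((.555,-.031,.058)))
E
```

```text
mug [[0.62086722 0.28067153 0.085     ]] [[0.0001395  0.08080845 0.        ]]
[[0.450662   0.28659225 0.0605    ]]
[[0.44842968 0.29527586 0.0605    ]] 135
cap mid [[ 0.55617201 -0.03158581  0.06      ]] [[ 0.54520074 -0.01928511  0.047     ]] (array([ 0.55654535, -0.03040977,  0.06619903]), np.float64(0.002610762787269509))
(array([-536.8, -378.6,   92.2]), 0, 'j6', np.float64(1.42)) (array([-536.3, -378.7,  184.2]), 0, 'j6', np.float64(1.42))
```

carry_out:
  linear:
    - [-45,-32,8]
    - [-90,-63,15]
    - [-135,-95,23]
    - [-180,-126,31]
    - [-225,-158,38]
    - [-270,-189,46]
    - [-315,-221,54]
    - [-360,-253,62]
    - [-405,-284,69]
    - [-450,-316,77]
    - [-495,-348,85]
    - [-536,-378,92]
  twist: [0,0,0,0,0,0,0,0,0,0,0,0]
  jaw: [1,1,1,1,1,1,1,1,1,1,1,1]
  grip_force: 40

```text
time: 1.5
tool_pos: [0.5198, 0.0179, 0.1587]
tool_rot: [[-0.949, 0.317, 0.0], [0.317, 0.949, 0.0], [-0.0, 0.0, -1.0]]
contact_force: [0.1, 1.7, -0.4]
opening: 0.0853
grip_force: 0.0
```

```bash
python3 -c "
from h import *
print(to((.556,-.031,.058)))"
```

```text
(array([-49.8, -34.9, 100.7]), 0, 'j6', np.float64(0.2))
```

carry_out:
  linear:
    - [0,0,0]
    - [0,0,0]
    - [0,0,0]
  twist: [0,0,0]
  jaw: [1,1,1]

```text
time: 1.8
tool_pos: [0.5183, 0.0206, 0.159]
tool_rot: [[-0.949, 0.316, -0.0], [0.316, 0.949, 0.0], [0.0, 0.0, -1.0]]
contact_force: [-0.2, -0.6, 0.3]
opening: 0.0853
grip_force: 0.0
```

```bash
python3 -c "
from h import *
print(r.get_obs()['tool_pos'],to((.556,-.031,.058)))"
```

```text
[0.51828541 0.02058633 0.15900931] (array([-52.1, -37. , 101. ]), 0, 'j6', np.float64(0.2))
```

carry_out:
  linear:
    - [-26,-18,5]
    - [-52,-37,15]
    - [-52,-37,40]
    - [-52,-37,70]
    - [-52,-37,101]
    - [-52,-37,101]
    - [-52,-37,101]
    - [-52,-37,101]
    - [-52,-37,101]
    - [-52,-37,101]
    - [-52,-37,101]
  twist: [0,0,0,0,0,0,0,0,0,0,0]
  jaw: [1,1,1,1,1,1,0.2,0.2,0.2,0.2,0.2]
  grip_force: 40

```text
time: 2.9
tool_pos: [0.5571, -0.0316, 0.0593]
tool_rot: [[-0.949, 0.316, 0.002], [0.316, 0.949, -0.0], [-0.002, 0.0, -1.0]]
contact_force: [-1.4, -0.1, 11.1]
opening: 0.0312
grip_force: 38.8
```

carry_out:
  linear:
    - [0,0,-15]
    - [0,0,-40]
    - [0,0,-70]
    - [0,0,-100]
    - [5,40,-100]
    - [11,85,-100]
    - [17,130,-100]
    - [22,175,-100]
    - [28,220,-100]
    - [34,265,-100]
    - [38,305,-100]
    - [38,317,-100]
  twist: [0,0,0,0,0,0,0,0,0,0,0,0]
  jaw: [0.2,0.2,0.2,0.2,0.2,0.2,0.2,0.2,0.2,0.2,0.2,0.2]

```text
time: 4.1
tool_pos: [0.6207, 0.2848, 0.1581]
tool_rot: [[-0.95, 0.314, 0.001], [0.314, 0.95, 0.001], [-0.0, 0.001, -1.0]]
contact_force: [-0.4, -0.5, 0.1]
opening: 0.031
grip_force: 39.9
```

```bash
python3 -c "
from h import *
print(r.get_obs()['tool_pos'],to((.621,.281,.092)))
s=snap('scene','s1')"
```

```text
[0.62072543 0.28481678 0.15806272] (array([-1.4, -3.6, 66.1]), 0, 'j6', np.float64(0.63))
```

View pics/s1.png

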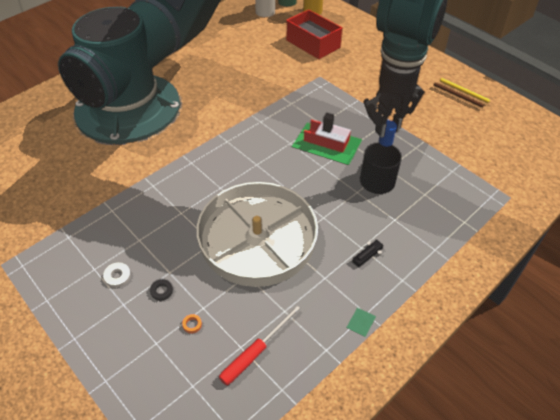

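The blue cap is held at (388,135), just above the mug (380,165); the brass post is bare at (256,225).

carry_out:
  linear:
    - [-1,-4,20]
    - [-1,-4,45]
    - [-1,-4,66]
    - [-1,-4,66]
    - [-1,-4,66]
    - [-1,-4,66]
    - [-1,-4,66]
    - [-1,-4,66]
    - [-1,-4,20]
    - [-1,-4,-20]
    - [-1,-4,-50]
  twist: [0,0,0,0,0,0,0,0,0,0,0]
  jaw: [0.2,0.2,0.2,0.2,0.6,0.6,0.6,0.6,0.6,0.6,1]

```text
time: 5.25
tool_pos: [0.6206, 0.2772, 0.211]
tool_rot: [[-0.949, 0.316, 0.002], [0.316, 0.949, 0.001], [-0.002, 0.001, -1.0]]
contact_force: [1.3, -0.1, 0.9]
opening: 0.0642
grip_force: 0.0
```

```bash
python3 - <<'E'
from h import *
t=snap('top','t2'); s=snap('scene')
print(to((.4505,.287,.14),22.2+90))
# brass post
m=mask(t,(285,195,325,240),H=(8,30),S=(80,255)); print("post",m.sum(),cen(m),plane(t,cen(m),.05), blob(m).min(0),blob(m).max(0))
ms=mask(s,(240,205,275,245),H=(8,30),S=(80,255)); c=blob(ms);print("s",ms.sum(),cen(ms),c.min(0),c.max(0),tri(t,cen(m),s,cen(ms)))
m=mask(t,(143,255,170,280),V=(0,60));print("knob",m.sum(),plane(t,cen(m),.0605))
im=t["color"]; cv2.imwrite("pics/z2.png",np.hstack([cv2.resize(im[155:285,240:370],(390,390)),cv2.resize(im[160:225,125:190],(390,390))])[:,:,::-1])
E
```

```text
(array([165.9, -45.5,  71.7]), np.float64(-40.6), 'j6', np.float64(0.62))
post 67 [303.64179104 217.91044776] [[ 0.55567722 -0.03153068  0.05      ]] [300. 213.] [308. 222.]
s 145 [256.63448276 224.47586207] [252. 216.] [261. 233.] (array([ 0.55691065, -0.03067987,  0.04352216]), np.float64(0.0025537638989190513))
knob 145 [[0.44807267 0.29109969 0.0605    ]]
```

View pics/z2.png

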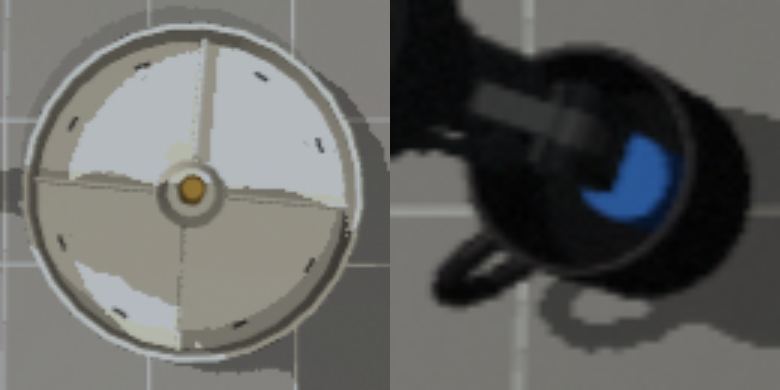

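The cap lies in the mug (blue at (640,180) in the right crop), and the base is empty with the brass post at (190,190); its ribs are turned about -5°.

carry_out:
  linear:
    - [20,-6,10]
    - [60,-15,30]
    - [100,-28,50]
    - [135,-38,60]
    - [160,-45,70]
    - [166,-46,72]
    - [166,-46,72]
    - [166,-46,72]
  twist: [-5,-13,-21,-29,-36,-40.6,-40.6,-40.6]
  jaw: [1,1,1,1,1,1,1,1]

```text
time: 6.15
tool_pos: [0.4488, 0.286, 0.1361]
tool_rot: [[-0.927, -0.375, 0.001], [-0.375, 0.927, 0.0], [-0.001, -0.0, -1.0]]
contact_force: [-0.3, 0.4, 0.6]
opening: 0.0855
grip_force: 0.0
```

```bash
python3 -c "
from h import *
print(r.get_obs()['tool_pos'],r.get_obs()['tool_rot'].round(3),to((.4505,.287,.078),112.2))
s=snap('scene'); c=s['color'][90:180,270:390]; cv2.imwrite('pics/z3.png',cv2.resize(c,(720,540))[:,:,::-1])"
```

```text
[0.44877919 0.28599291 0.13606199] [[-0.927 -0.375  0.001]
 [-0.375  0.927  0.   ]
 [-0.001 -0.    -1.   ]] (array([-1.9,  0.3, 58.1]), np.float64(-0.2), 'j6', np.float64(0.03))
```

View pics/z3.png

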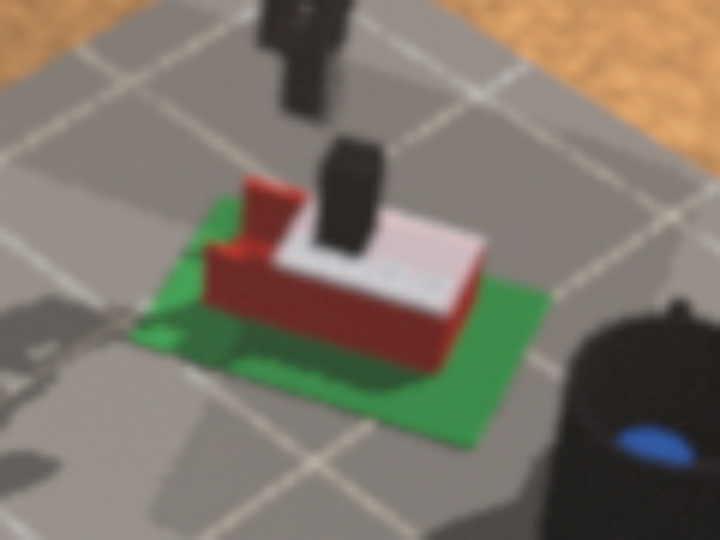

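The shaker stands on the mat under the finger; knob at (350,190) in the crop and mouth facing the robot.

carry_out:
  linear:
    - [-2,0,20]
    - [-2,0,45]
    - [-2,0,58]
    - [-2,0,58]
    - [-2,0,58]
    - [-2,0,58]
    - [-2,0,58]
    - [-2,0,58]
    - [-2,0,58]
  twist: [0,0,0,0,0,0,0,0,0]
  jaw: [1,1,1,1,0,0,0,0,0]
  grip_force: 60

```text
time: 7.1
tool_pos: [0.4504, 0.2869, 0.0784]
tool_rot: [[-0.926, -0.377, 0.001], [-0.377, 0.926, 0.001], [-0.001, 0.0, -1.0]]
contact_force: [-1.4, 1.7, 4.4]
opening: 0.0207
grip_force: 59.6
```

carry_out:
  linear:
    - [0,0,-5]
    - [0,0,-15]
    - [0,0,-30]
    - [0,0,-50]
    - [0,0,-70]
    - [0,0,-85]
    - [0,0,-90]
    - [0,0,-90]
  twist: [0,0,0,0,0,0,0,0]
  jaw: [0,0,0,0,0,0,0,0]

```text
time: 7.9
tool_pos: [0.4504, 0.2867, 0.1686]
tool_rot: [[-0.926, -0.377, 0.001], [-0.377, 0.926, 0.0], [-0.001, -0.0, -1.0]]
contact_force: [-0.9, -0.2, -4.2]
opening: 0.0207
grip_force: 59.0
```

```bash
python3 -c "
from h import *
print(r.get_obs()['tool_pos'],to((.514,-.048,.165),112.2),r.get_obs()['contact_force'])"
```

```text
[0.45038989 0.28673768 0.16860009] (array([  67.4, -334. ,    3.5]), np.float64(-0.0), 'j6', np.float64(0.03)) [-0.90995936 -0.22742389 -4.18088603]
```

carry_out:
  linear:
    - [2,-8,0]
    - [5,-25,0]
    - [11,-53,0]
    - [17,-85,0]
    - [24,-119,0]
    - [31,-153,0]
    - [38,-187,0]
    - [45,-221,0]
    - [52,-255,0]
    - [58,-286,0]
    - [63,-311,0]
    - [66,-327,0]
  twist: [0,0,0,0,0,0,0,0,0,0,0,0]
  jaw: [0,0,0,0,0,0,0,0,0,0,0,0]

```text
time: 9.1
tool_pos: [0.512, -0.0431, 0.1672]
tool_rot: [[-0.927, -0.376, -0.001], [-0.376, 0.927, 0.0], [0.001, 0.001, -1.0]]
contact_force: [-0.4, 0.9, -4.1]
opening: 0.021
grip_force: 59.0
```

carry_out:
  linear:
    - [1,-4,0]
    - [1,-7,0]
    - [1,-7,0]
  twist: [0,0,0]
  jaw: [0,0,0]
  grip_force: 20

```text
time: 9.4
tool_pos: [0.5139, -0.0475, 0.1678]
tool_rot: [[-0.926, -0.378, -0.0], [-0.378, 0.926, 0.0], [0.0, 0.0, -1.0]]
contact_force: [-0.3, 0.4, -3.4]
opening: 0.0207
grip_force: 59.0
```

```bash
python3 -c "
from h import *
print(r.get_obs()['tool_pos'],to((.514,-.048,.145),112.2),r.get_obs()['contact_force'],r.get_obs()['wrist_torque'])
s=snap('scene'); c=s['color'][120:270,180:380]; cv2.imwrite('pics/z4.png',cv2.resize(c,(800,600))[:,:,::-1])"
```

```text
[ 0.51394931 -0.04747523  0.16776526] (array([ 0.1, -0.5, 22.8]), np.float64(-0.0), 'j6', np.float64(-0.64)) [-0.31638498  0.35802234 -3.35774837] [-0.00841054  0.00927165  0.02587479]
```

View pics/z4.png

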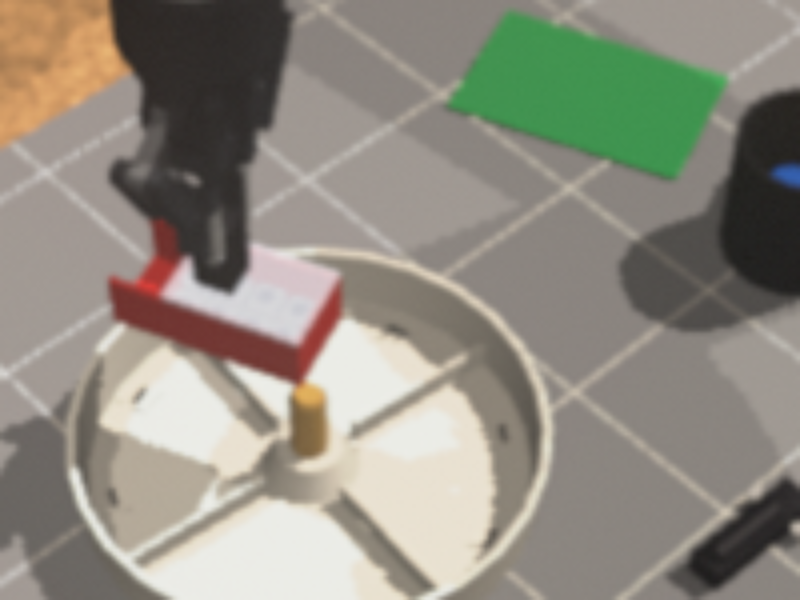

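carry_out:
  linear:
    - [0,0,8]
    - [0,0,16]
    - [0,0,22]
    - [0,0,25]
    - [0,0,25]
  twist: [0,0,0,0,0]
  jaw: [0.1,0.1,0.1,0.1,0.1]
  grip_force: 20

```text
time: 9.95
tool_pos: [0.5138, -0.0478, 0.1424]
tool_rot: [[-0.926, -0.377, -0.001], [-0.377, 0.926, 0.0], [0.001, 0.001, -1.0]]
contact_force: [-0.3, -0.2, -3.3]
opening: 0.0206
grip_force: 59.0
```

carry_out:
  linear:
    - [1,0,2]
    - [3,0,4]
    - [4,0,5]
    - [5,0,6]
  twist: [0,0,0,0]
  jaw: [0.1,0.1,0.1,0.1]

```text
time: 10.35
tool_pos: [0.5094, -0.0496, 0.1377]
tool_rot: [[-0.926, -0.377, 0.001], [-0.377, 0.926, 0.001], [-0.001, 0.0, -1.0]]
contact_force: [-6.6, 3.5, 12.5]
opening: 0.0208
grip_force: 58.4
```

```bash
python3 -c "
from h import *
o=r.get_obs();print(o['tool_pos'],o['contact_force'],o['wrist_torque'],o['grip_force'])"
```

```text
[ 0.50942318 -0.04955796  0.13771607] [-6.5718205   3.4906707  12.45503327] [1.2493585  0.94362362 0.23726149] 58.438227761071175
```

carry_out:
  linear:
    - [3,0,2]
    - [6,0,5]
    - [9,0,7]
    - [11,0,9]
    - [13,0,11]
    - [13,0,11]
  twist: [0,0,0,0,0,0]
  jaw: [0.1,0.1,0.1,0.1,0.1,0.1]

```text
time: 10.95
tool_pos: [0.4968, -0.0544, 0.1265]
tool_rot: [[-0.926, -0.378, 0.0], [-0.378, 0.926, 0.001], [-0.0, 0.001, -1.0]]
contact_force: [-7.4, 2.8, 10.6]
opening: 0.0209
grip_force: 58.8
```

```bash
python3 -c "
from h import *
o=r.get_obs();print(o['tool_pos'],o['contact_force'],o['wrist_torque'],o['grip_force'])
s=snap('scene'); c=s['color'][120:270,180:380]; cv2.imwrite('pics/z5.png',cv2.resize(c,(800,600))[:,:,::-1])"
```

```text
[ 0.49676662 -0.05442599  0.12653537] [-7.40940591  2.84229585 10.64680876] [1.04471611 1.17484388 0.27216751] 58.79055619239807
```

View pics/z5.png

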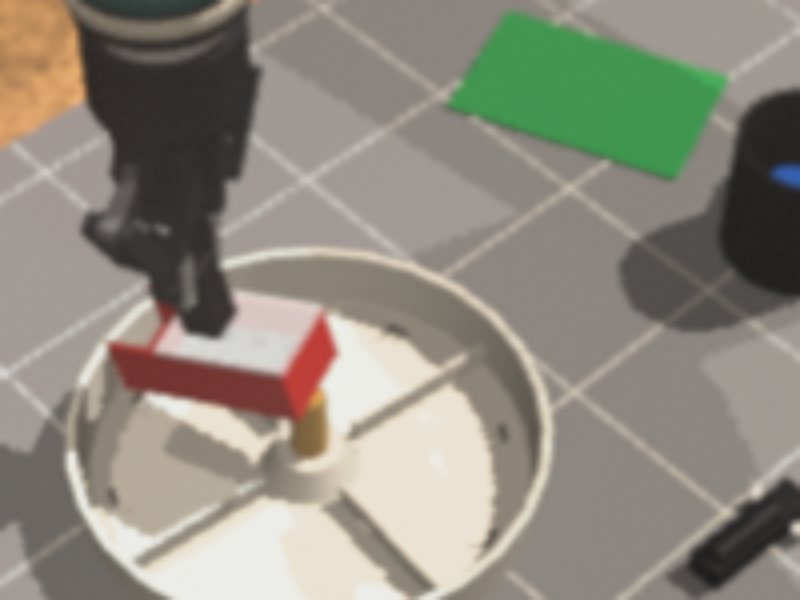

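carry_out:
  linear:
    - [2,0,2]
    - [4,0,4]
    - [6,0,6]
    - [6,0,6]
    - [6,0,-10]
    - [6,0,-35]
    - [6,0,-35]
  twist: [0,0,0,0,0,0,0]
  jaw: [0.1,0.1,0.1,0.1,0.1,0.1,0.1]
  grip_force: 20

```text
time: 11.7
tool_pos: [0.4931, -0.0574, 0.1633]
tool_rot: [[-0.926, -0.377, 0.004], [-0.377, 0.926, -0.001], [-0.003, -0.003, -1.0]]
contact_force: [0.3, 0.4, -3.5]
opening: 0.0209
grip_force: 57.0
```

```bash
python3 -c "
from h import *
o=r.get_obs();print(o['tool_pos'],o['contact_force'],o['wrist_torque'],o['grip_force'])
s=snap('scene'); c=s['color'][120:270,180:330]; t=snap('top');d=t['color'][180:270,270:360]
cv2.imwrite('pics/z6.png',np.hstack([cv2.resize(c,(400,400)),cv2.resize(d,(400,400))])[:,:,::-1])"
```

```text
[ 0.49309634 -0.05741424  0.16328033] [ 0.30099869  0.38584449 -3.5317421 ] [-0.04008725  0.04541425  0.01185733] 56.954602003097534
```

View pics/z6.png

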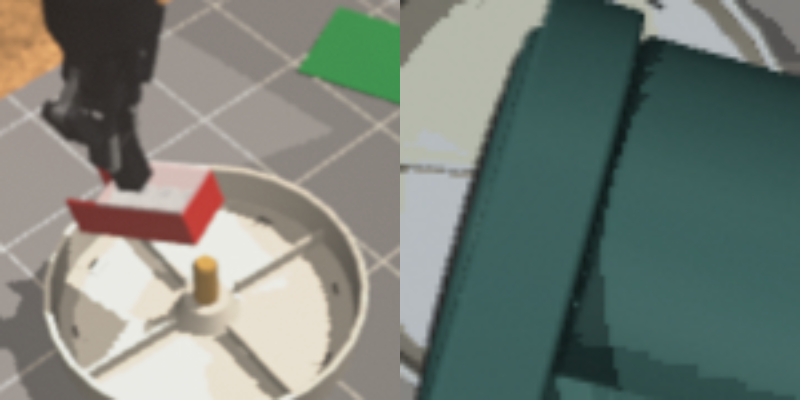

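```bash
cat >> h.py <<'E'
def tilt(s,uv):
    ob=r.get_obs(); R=ob["tool_rot"]; n=R[:,1]; p=ob["tool_pos"]-.024*n
    o,d=ray(s,uv); w=o+d*(((p-o)@n)/(d@n))[:,None]; q=(w-ob["tool_pos"])@R
    v=q[1]-q[0]; return q.round(4),np.linalg.norm(v).round(4),np.degrees(np.arctan2(-v[2],-v[0])).round(1)
E
python3 -c "
from h import *
s=snap('scene')
print(tilt(s,[(209.3,210),(253.1,211.1)]))
m=mask(s,(195,170,275,215),H=(0,8),S=(120,255))|mask(s,(195,170,275,215),H=(170,180),S=(120,255)); c=blob(m); a=cv2.approxPolyDP(np.float32(c),2,True)[:,0]; print(m.sum(),a)
"
```

```text
(array([[ 0.0233, -0.024 ,  0.0923],
       [-0.0781, -0.024 ,  0.0445]]), np.float64(0.1121), np.float64(25.3))
610 [[263. 194.]
 [258. 186.]
 [246. 202.]
 [205. 196.]
 [211. 206.]
 [252. 211.]]
```

carry_out:
  linear:
    - [-10,-5,0]
    - [-20,-10,5]
    - [-27,-13,12]
    - [-29,-14,21]
    - [-29,-14,21]
    - [-25,-14,21]
    - [-29,-14,21]
    - [-25,-14,21]
    - [-29,-14,21]
    - [-29,-14,21]
  twist: [0,0,0,0,0,0,0,0,0,0]
  jaw: [0,0,0,0,0,0,0,0,0,0]
  grip_force: 100

```text
time: 12.85
tool_pos: [0.5245, -0.059, 0.1402]
tool_rot: [[-0.926, -0.377, 0.001], [-0.377, 0.926, -0.0], [-0.001, -0.0, -1.0]]
contact_force: [-0.0, 0.3, -4.3]
opening: 0.0196
grip_force: 99.1
```

```bash
cat >> h.py <<'E'
def nuts(s,draw=None):
    "dark/greyish blobs inside dish in scene view"
    o=r.get_obs(); print(o['tool_pos'].round(4),'F',o['contact_force'].round(2),'grip',o['grip_force'].round(0),o['time'])
E
python3 -c "
from h import *
s=snap('scene');nuts(s); c=s['color'][165:290,185:330]
cv2.imwrite('pics/z7.png',cv2.resize(c,(696,600),interpolation=2)[:,:,::-1])"
```

```text
Traceback (most recent call last):
  File "h.py", line 42, in nuts
    o=r.get_obs(); print(o['tool_pos'].round(4),'F',o['contact_force'].round(2),'grip',o['grip_force'].round(0),o['time'])
                                                                                       ^^^^^^^^^^^^^^^^^^^^^
AttributeError: 'float' object has no attribute 'round'
```

carry_out:
  linear:
    - [8,0,0]
    - [0,0,0]
    - [8,0,0]
    - [0,0,0]
    - [8,0,0]
    - [0,0,0]
    - [0,0,0]
    - [0,0,0]
  twist: [0,0,0,0,0,0,0,0]
  jaw: [0,0,0,0,0,0,0,0]

```text
time: 13.7
tool_pos: [0.5243, -0.059, 0.1399]
tool_rot: [[-0.926, -0.377, 0.0], [-0.377, 0.926, -0.0], [-0.0, -0.0, -1.0]]
contact_force: [-0.1, -1.2, -2.7]
opening: 0.0197
grip_force: 99.2
```

```bash
sed -i 's/.*o=r.get_obs(); print(o\[.tool_pos.\].round(4).*/    o=r.get_obs(); f=[o["contact_force"][2]]+[(r.snapshot("scene"),r.get_obs()["contact_force"][2])[1] for _ in range(3)]; print(o["tool_pos"].round(4),"Fz",np.mean(f).round(2),np.round(f,2),o["time"])/' h.py
python3 -c "
from h import *
s=snap('scene');nuts(s); c=s['color'][165:290,185:330]
cv2.imwrite('pics/z7.png',cv2.resize(c,(696,600),interpolation=2)[:,:,::-1])"
```

```text
[ 0.5241 -0.059   0.1399] Fz -2.81 [-2.5  -2.27 -3.09 -3.38] 13.75
```

View pics/z7.png

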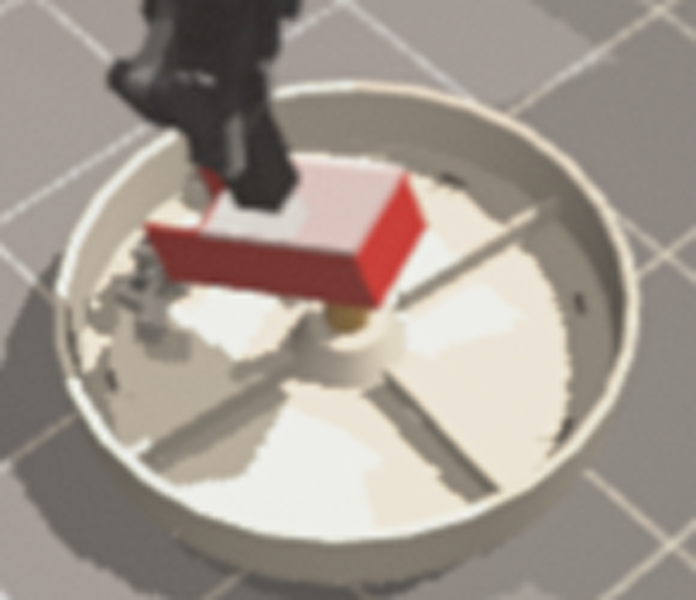

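Several grey nuts lie in the left bay near (140,290), and one may be at (195,185); the rest are still in the shaker.

carry_out:
  linear:
    - [-1,-1,-1]
    - [-4,-2,-3]
    - [-9,-5,-5]
    - [-16,-9,-7]
    - [-24,-14,-8]
    - [-33,-20,-9]
    - [-43,-26,-9]
    - [-53,-32,-9]
    - [-63,-38,-9]
    - [-73,-43,-8]
    - [-82,-49,-7]
    - [-87,-52,-5]
  twist: [0,0,0,0,0,0,0,0,0,0,0,0]
  jaw: [0,0,0,0,0,0,0,0,0,0,0,0]

```text
time: 15.1
tool_pos: [0.6254, -0.0746, 0.1447]
tool_rot: [[-0.926, -0.377, 0.0], [-0.377, 0.926, -0.0], [-0.0, -0.0, -1.0]]
contact_force: [0.6, 0.4, -2.6]
opening: 0.0195
grip_force: 99.2
```

carry_out:
  linear:
    - [-3,-2,1]
    - [-5,-3,3]
    - [-5,-3,5]
    - [-5,-3,5]
    - [-5,-3,5]
  twist: [0,0,0,0,0]
  jaw: [0,0,0,0,0]

```text
time: 15.6
tool_pos: [0.6297, -0.0752, 0.14]
tool_rot: [[-0.926, -0.377, -0.0], [-0.377, 0.926, 0.0], [0.0, 0.0, -1.0]]
contact_force: [-0.9, -0.3, -2.9]
opening: 0.02
grip_force: 99.2
```

```bash
python3 -c "
from h import *
s=snap('scene','s8');nuts(s)
# nut pixels: grey dark blobs, back-projected on z=.012, in base frame
def show():
    m=mask(s,(190,180,325,285),S=(0,45),V=(60,150)); n,l,st,ce=cv2.connectedComponentsWithStats(m)
    for i in range(1,n):
        if st[i,4]>8:
            p=plane(s,ce[i],.012)[0,:2]-[.556,-.031]; print(ce[i].round(0),st[i,4],(p*1000).round(0),np.hypot(*p).round(3),np.degrees(np.arctan2(p[1],p[0])).round(0))
show()"
```

```text
[ 0.6298 -0.0752  0.1401] Fz -3.41 [-3.05 -2.55 -3.91 -4.14] 15.65
[275. 217.] 1791 [-5. 60.] 0.06 95.0
[320. 183.] 84 [-10. 201.] 0.202 93.0
[320. 207.] 78 [ 40. 151.] 0.157 75.0
[218. 216.] 30 [-92. -29.] 0.096 -162.0
[237. 271.] 2057 [ 43. -90.] 0.099 -64.0
[218. 226.] 44 [-71. -46.] 0.084 -147.0
[320. 251.] 319 [122.  66.] 0.138 29.0
[204. 241.] 24 [-59. -91.] 0.108 -123.0
[323. 283.] 10 [180.  16.] 0.181 5.0
```

carry_out:
  linear:
    - [8,0,0]
    - [0,0,0]
    - [0,0,0]
    - [0,0,0]
    - [0,0,0]
  twist: [0,0,0,0,0]
  jaw: [0,0,0,0,0]

```text
time: 16.3
tool_pos: [0.6299, -0.0752, 0.1399]
tool_rot: [[-0.926, -0.377, -0.0], [-0.377, 0.926, 0.0], [0.0, 0.0, -1.0]]
contact_force: [0.5, -0.4, -3.1]
opening: 0.0197
grip_force: 99.2
```

```bash
cat >> h.py <<'E'
def dish(save=None):
    "nut-like pixels: unlike the empty dish (pics/scene0) and grey"
    s=snap("scene",save); ref=cv2.imread("pics/scene0.png")[:,:,::-1].astype(int); c=s["color"].astype(int)
    d=(np.abs(c-ref).max(2)>25)&((c.max(2)-c.min(2))<12)&(c.max(2)<175); m=np.zeros(d.shape,np.uint8); cv2.ellipse(m,(257,238),(56,40),0,0,360,1,-1)
    n,l,st,ce=cv2.connectedComponentsWithStats((d*m).astype(np.uint8))
    for i in range(1,n):
        if st[i,4]>8:
            p=plane(s,ce[i],.012)[0,:2]-[.556,-.031]; v=c[l==i].mean(0).round(0); print(ce[i].round(0),st[i,2:],"rgb",v,(p*1000).round(0),"rad",np.hypot(*p).round(3),"ang",(np.degrees(np.arctan2(p[1],p[0]))%360).round(0))
    return s
E
python3 -c "
from h import *
s=dish(); c=s['color'][165:290,185:330]
cv2.imwrite('pics/z8.png',cv2.resize(c,(696,600),interpolation=2)[:,:,::-1])"
```

```text
[261. 218.] [  39   48 1118] rgb [74. 71. 68.] [-24.  35.] rad 0.043 ang 124.0
```

View pics/z8.png

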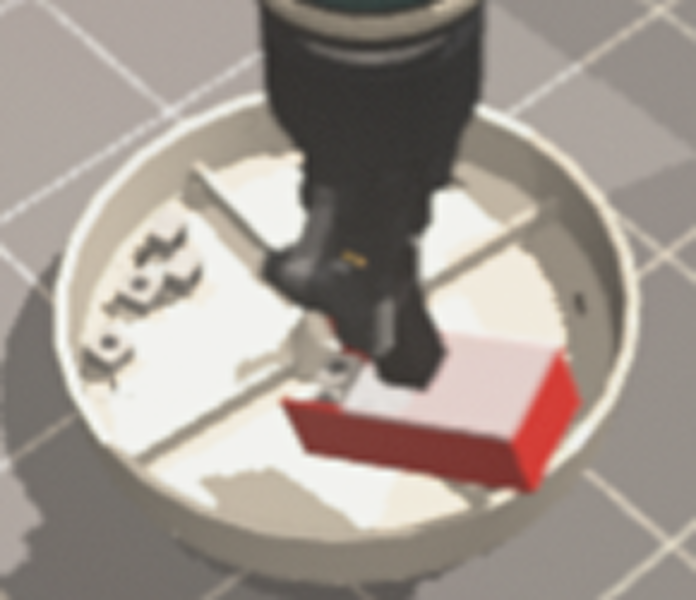

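Four nuts lie in the left bay (108–180, 240–350), none yet in the front bay; a nut shows in the mouth at (335,375).

carry_out:
  linear:
    - [8,0,0]
    - [0,0,0]
    - [8,0,0]
    - [0,0,0]
    - [0,0,0]
    - [0,0,0]
  twist: [0,0,0,0,0,0]
  jaw: [0,0,0,0,0,0]

```text
time: 16.95
tool_pos: [0.6302, -0.0752, 0.1399]
tool_rot: [[-0.926, -0.377, 0.0], [-0.377, 0.926, -0.0], [-0.0, -0.0, -1.0]]
contact_force: [0.7, -0.7, -2.9]
opening: 0.0197
grip_force: 99.3
```

```bash
cat >> h.py <<'E'
def chg(box,a,b,thr=25):
    "changed pixels between two saved scene pictures within box"
    A,B=[cv2.imread(f"pics/{n}.png").astype(int) for n in(a,b)]; x0,y0,x1,y1=box
    d=np.zeros(A.shape[:2],np.uint8); d[y0:y1,x0:x1]=(np.abs(A-B).max(2)>thr)[y0:y1,x0:x1]
    n,l,st,ce=cv2.connectedComponentsWithStats(cv2.dilate(d,np.ones((2,2),np.uint8)))
    for i in range(1,n):
        if st[i,4]>6: print(b,"change at",ce[i].round(0),st[i,2:],"rgb",A[l==i].mean(0).round(0)[::-1],"->",B[l==i].mean(0).round(0)[::-1])
E
python3 -c "
from h import *
snap('scene','a1'); chg((190,170,330,290),'s8','a1')"
```

```text
a1 change at [248. 203.] [ 2  5 10] rgb [118. 118. 113.] -> [138. 138. 131.]
a1 change at [260. 219.] [ 5  5 15] rgb [92. 82. 64.] -> [92. 81. 64.]
a1 change at [254. 244.] [15 12 91] rgb [182. 160. 150.] -> [161. 142. 134.]
a1 change at [273. 246.] [ 8  5 25] rgb [197. 190. 186.] -> [187. 165. 162.]
a1 change at [243. 259.] [ 15  18 179] rgb [221. 215. 207.] -> [168. 155. 144.]
a1 change at [303. 255.] [3 4 9] rgb [187. 161. 146.] -> [206. 161. 144.]
a1 change at [299. 262.] [ 4  5 16] rgb [203. 158. 144.] -> [200. 133. 121.]
a1 change at [268. 263.] [ 4  3 10] rgb [215. 200. 190.] -> [208. 185. 170.]
a1 change at [292. 267.] [3 3 8] rgb [166. 135. 122.] -> [154. 116. 105.]
a1 change at [231. 270.] [ 4  5 18] rgb [215. 209. 196.] -> [195. 183. 166.]
```

carry_out:
  linear:
    - [-1,1,0]
    - [-3,4,0]
    - [-6,9,0]
    - [-10,16,0]
    - [-15,25,0]
    - [-21,35,0]
    - [-27,45,0]
    - [-33,55,0]
    - [-39,65,0]
    - [-45,74,0]
    - [-50,82,0]
    - [-53,87,0]
  twist: [0,0,0,0,0,0,0,0,0,0,0,0]
  jaw: [0,0,0,0,0,0,0,0,0,0,0,0]

```text
time: 18.2
tool_pos: [0.6464, 0.0263, 0.1399]
tool_rot: [[-0.926, -0.378, 0.0], [-0.378, 0.926, 0.0], [-0.0, 0.0, -1.0]]
contact_force: [-0.4, -0.6, -3.4]
opening: 0.0195
grip_force: 99.4
```

carry_out:
  linear:
    - [-1,1,0]
    - [-2,2,0]
    - [-2,2,0]
    - [-2,2,0]
  twist: [0,0,0,0]
  jaw: [0,0,0,0]

```text
time: 18.6
tool_pos: [0.6474, 0.0276, 0.14]
tool_rot: [[-0.926, -0.377, 0.0], [-0.377, 0.926, -0.0], [-0.0, -0.0, -1.0]]
contact_force: [-0.8, 1.2, -2.6]
opening: 0.0196
grip_force: 99.4
```

```bash
python3 -c "
from h import *
s=snap('scene','a2');print(r.get_obs()['tool_pos']); c=s['color'][165:290,185:330]
cv2.imwrite('pics/z9.png',cv2.resize(c,(696,600),interpolation=2)[:,:,::-1])"
```

```text
[0.64733774 0.02757553 0.13994999]
```

View pics/z9.png

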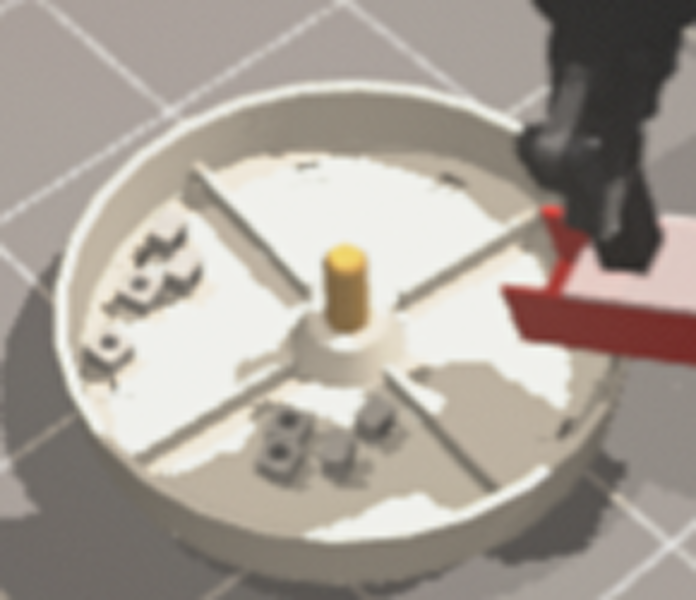

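Four more nuts landed in the front bay (280–380, 410–460), so eight are out: the two bays to the right are empty and one nut at most remains in the shaker.

carry_out:
  linear:
    - [10,0,0]
    - [0,0,0]
    - [10,0,0]
    - [0,0,0]
    - [10,0,0]
    - [0,0,0]
    - [10,0,0]
    - [0,0,0]
    - [0,0,0]
  twist: [0,0,0,0,0,0,0,0,0]
  jaw: [0,0,0,0,0,0,0,0,0]

```text
time: 19.55
tool_pos: [0.6481, 0.0282, 0.14]
tool_rot: [[-0.926, -0.377, 0.001], [-0.377, 0.926, 0.0], [-0.001, -0.0, -1.0]]
contact_force: [0.1, 0.4, -1.9]
opening: 0.0194
grip_force: 99.4
```

```bash
python3 -c "
from h import *
s=snap('scene','a3');chg((190,170,330,290),'a2','a3'); nuts(s)
print(to((.4504,.2869,.170),112.2))"
```

```text
a3 change at [328. 172.] [3 3 8] rgb [144. 138. 130.] -> [124. 119. 112.]
a3 change at [300. 174.] [ 2  5 10] rgb [75. 72. 70.] -> [96. 93. 89.]
a3 change at [300. 179.] [3 3 8] rgb [82. 78. 76.] -> [102.  98.  94.]
a3 change at [300. 184.] [ 2  6 12] rgb [100.  97.  94.] -> [121. 117. 113.]
a3 change at [320. 191.] [ 3  4 11] rgb [144. 138. 132.] -> [120. 116. 111.]
a3 change at [322. 216.] [ 6 13 44] rgb [178. 159. 154.] -> [156. 139. 135.]
a3 change at [307. 220.] [10 11 46] rgb [169. 139. 134.] -> [173. 136. 131.]
a3 change at [291. 229.] [ 6 11 32] rgb [162. 119. 112.] -> [177. 144. 137.]
a3 change at [238. 250.] [4 2 8] rgb [170. 161. 145.] -> [195. 185. 166.]
a3 change at [236. 258.] [3 4 8] rgb [196. 187. 170.] -> [206. 199. 185.]
[0.6477 0.0281 0.1398] Fz -2.38 [-3.1  -1.93 -2.36 -2.13] 19.6
(array([ 84.6, 314.1, -30.1]), np.float64(-0.0), 'j6', np.float64(-0.47))
```

carry_out:
  linear:
    - [0,0,-15]
    - [5,10,-30]
    - [18,45,-30]
    - [33,85,-30]
    - [48,125,-30]
    - [63,165,-30]
    - [78,205,-30]
    - [93,245,-30]
    - [107,280,-25]
    - [118,305,-10]
    - [121,314,5]
    - [121,314,20]
  twist: [0,0,0,0,0,0,0,0,0,0,0,0]
  jaw: [0,0,0,0,0,0,0,0,0,0,0,0]

```text
time: 20.95
tool_pos: [0.4151, 0.2743, 0.1203]
tool_rot: [[-0.925, -0.379, 0.001], [-0.379, 0.925, 0.001], [-0.001, 0.0, -1.0]]
contact_force: [0.2, -0.1, -2.3]
opening: 0.0196
grip_force: 99.4
```

carry_out:
  linear:
    - [0,0,8]
    - [0,0,15]
    - [0,0,15]
    - [0,0,15]
  twist: [0,0,0,0]
  jaw: [0,0,0,0]

```text
time: 21.35
tool_pos: [0.4171, 0.273, 0.1054]
tool_rot: [[-0.926, -0.377, 0.0], [-0.377, 0.926, 0.0], [-0.0, 0.0, -1.0]]
contact_force: [0.6, 0.0, -2.5]
opening: 0.0196
grip_force: 99.3
```

```bash
python3 -c "
from h import *
print(r.get_obs()['contact_force'],to((.417,.273,.093),112.2))"
```

```text
[ 0.63886863  0.03841244 -2.53419772] (array([ 0.1,  0.1, 12.4]), np.float64(-0.1), 'j6', np.float64(0.03))
```

carry_out:
  linear:
    - [0,0,8]
    - [0,0,12]
    - [-4,0,14]
    - [-8,0,15]
    - [-12,0,16]
    - [-16,0,18]
    - [-20,0,20]
    - [-24,0,21]
    - [-28,0,23]
    - [-31,0,25]
    - [-34,0,27]
    - [-36,0,28]
  twist: [0,0,0,0,0,0,0,0,0,0,0,0]
  jaw: [0.1,0.1,0.1,0.1,0.1,0.1,0.1,0.1,0.1,0.1,0.1,0.1]
  grip_force: 20

```text
time: 22.55
tool_pos: [0.4522, 0.2877, 0.0783]
tool_rot: [[-0.926, -0.377, 0.004], [-0.377, 0.926, 0.002], [-0.004, 0.0, -1.0]]
contact_force: [1.0, 0.7, 14.5]
opening: 0.0192
grip_force: 104.6
```

```bash
python3 -c "
from h import *
o=r.get_obs();print(o['contact_force'],o['wrist_torque'],o['grip_force'],to((.4504,.2869,.078),112.2))
s=snap('scene','a4')
m=mask(s,(270,90,390,180),H=(0,8),S=(120,255))|mask(s,(270,90,390,180),H=(170,180),S=(120,255)); c=blob(m); a=cv2.approxPolyDP(np.float32(c),1.5,True)[:,0]; print(a.tolist())
s0=cv2.imread('pics/scene0.png')
h=cv2.cvtColor(s0,cv2.COLOR_BGR2HSV).astype(int); s['hsv']=h
m=mask(s,(270,90,390,180),H=(0,8),S=(120,255))|mask(s,(270,90,390,180),H=(170,180),S=(120,255)); c=blob(m); a=cv2.approxPolyDP(np.float32(c),1.5,True)[:,0]; print(a.tolist())
"
```

```text
[ 0.95967852  0.69312914 14.51717637] [-0.30609005  0.60528203  0.06020227] 104.58435416221619 (array([ 2. , -0.1,  0.3]), np.float64(-0.0), 'j6', np.float64(0.03))
[[312.0, 121.0], [312.0, 130.0], [309.0, 133.0], [305.0, 133.0], [305.0, 141.0], [343.0, 151.0], [349.0, 141.0], [350.0, 134.0], [344.0, 143.0], [317.0, 137.0], [314.0, 133.0], [321.0, 123.0]]
[[311.0, 120.0], [311.0, 128.0], [304.0, 132.0], [304.0, 140.0], [340.0, 151.0], [343.0, 149.0], [349.0, 135.0], [344.0, 143.0], [316.0, 136.0], [314.0, 131.0], [320.0, 122.0]]
```

carry_out:
  linear:
    - [0,0,0]
    - [0,0,0]
    - [0,0,0]
    - [0,0,-20]
    - [0,0,-50]
    - [0,0,-90]
    - [0,0,-90]
  twist: [0,0,0,0,0,0,0]
  jaw: [1,1,1,1,1,1,1]

```text
time: 23.3
tool_pos: [0.452, 0.2875, 0.1712]
tool_rot: [[-0.926, -0.377, 0.006], [-0.377, 0.926, 0.003], [-0.006, 0.0, -1.0]]
contact_force: [1.2, -0.4, -0.5]
opening: 0.0851
grip_force: 0.0
```

```bash
python3 -c "
from h import *
s=snap('scene','a5'); t=snap('top','t5')
c=s['color'][185:290,190:325]; d=t['color'][160:280,240:370]
cv2.imwrite('pics/z10.png',np.vstack([cv2.resize(np.hstack([cv2.resize(d,(400,369),interpolation=2),cv2.resize(c,(400,369),interpolation=2)]),(800,369))])[:,:,::-1])
ref=cv2.imread('pics/top0.png')[:,:,::-1].astype(int); k=t['color'].astype(int)
a=(k.max(2)<125).astype(np.uint8)
m=np.zeros(a.shape,np.uint8); cv2.circle(m,(304,219),52,1,-1); cv2.circle(m,(304,218),14,0,-1)
d=((np.abs(k-ref).max(2)>22)).astype(np.uint8)*m
n,l,st,ce=cv2.connectedComponentsWithStats(d)
for i in range(1,n):
  if st[i,4]>6: print(ce[i].round(1),st[i,2:],(plane(t,ce[i],.012)[0,:2]).round(4),k[l==i].mean(0).round())
m=mask(s,(316,108,340,140),V=(0,60)); print('knob',plane(s,cen(m),.0605),m.sum())
for n,b,kw in (('wide',(405,250,450,295),dict(S=(0,40),V=(150,255))),('mid',(388,218,420,246),dict(V=(0,70))),('small',(388,174,420,202),dict(H=(5,25),S=(120,255)))):
    m=mask(t,b,**kw); print(n,circ(t,blob(m),.012),m.sum())
"
```

```text
[326.8 205.1] [ 30  21 215] [ 0.5872 -0.0846] [127. 126. 118.]
[296.7 201.6] [10 13 59] [ 0.5952 -0.0169] [174. 179. 183.]
[321.8 219.6] [ 9  5 23] [ 0.5546 -0.0732] [168. 172. 166.]
[324.3 228.7] [ 19  12 103] [ 0.5341 -0.0787] [172. 177. 181.]
[340.3 246.4] [ 5  7 22] [ 0.4945 -0.1142] [121. 120. 117.]
[343.3 248.7] [10  9 29] [ 0.4894 -0.1208] [110. 108.  99.]
[320.3 252.3] [13  9 42] [ 0.4814 -0.0695] [131. 130. 122.]
[330.3 255.7] [ 8 11 37] [ 0.4737 -0.0918] [125. 123. 114.]
[326.5 254.5] [ 4  4 16] [ 0.4764 -0.0834] [103. 103. 101.]
[317.9 263.1] [ 9  9 39] [ 0.4574 -0.0641] [116. 115. 106.]
knob [[0.4548553  0.29127699 0.0605    ]] 138
wide [ 0.4391 -0.3031  0.0504] 362
mid [ 0.5271 -0.2559  0.0439] 271
small [ 0.6265 -0.2562  0.0351] 146
```

View pics/z10.png

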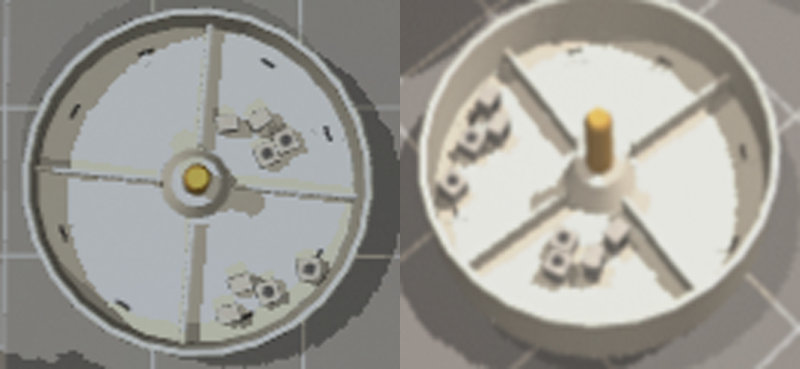

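All eight nuts lie in the right half of the base in the left crop (four at (229–287,117–154), four at (235–310,268–315)) and the shaker is empty. I will put some nuts back into the shaker and pour them into the two empty bays.

```bash
python3 -c "
from h import *
print(to((.497,-.110,.10),143))"
```

```text
(array([ 106.7, -385. ,   67.2]), np.float64(-30.8), 'j6', np.float64(0.03))
```

carry_out:
  linear:
    - [8,-28,0]
    - [20,-72,0]
    - [33,-118,10]
    - [46,-164,25]
    - [58,-210,40]
    - [71,-256,55]
    - [84,-302,67]
    - [95,-342,67]
    - [103,-372,67]
    - [107,-385,67]
    - [107,-385,67]
    - [107,-385,67]
  twist: [-3,-7,-11,-15,-19,-23,-27,-30,-31,-31,-31,-31]
  jaw: [0.4,0.4,0.4,0.4,0.4,0.4,0.4,0.4,0.4,0.4,0.4,0.4]
  grip_force: 40

```text
time: 24.6
tool_pos: [0.4957, -0.1093, 0.0994]
tool_rot: [[-0.6, -0.8, -0.001], [-0.8, 0.6, 0.001], [0.0, 0.001, -1.0]]
contact_force: [0.7, 0.2, -0.6]
opening: 0.0338
grip_force: 0.0
```

```bash
python3 -c "
from h import *
o=r.get_obs();print(o['tool_pos'],o['opening'],to((.497,-.110,.020),143))"
```

```text
[ 0.49574225 -0.10931731  0.09939597] 0.03383227502094271 (array([-0.2, -1.5, 79.4]), np.float64(0.1), 'j6', np.float64(-1.31))
```

carry_out:
  linear:
    - [0,-1,25]
    - [0,-1,50]
    - [0,-1,68]
    - [0,-1,78]
    - [0,-1,80]
    - [0,-1,80]
    - [0,-1,80]
    - [0,-1,80]
    - [0,-1,80]
    - [0,-1,80]
  twist: [0,0,0,0,0,0,0,0,0,0]
  jaw: [0.4,0.4,0.4,0.4,0.4,0.4,0,0,0,0]

```text
time: 25.6
tool_pos: [0.4969, -0.1098, 0.0202]
tool_rot: [[-0.599, -0.801, -0.0], [-0.801, 0.599, 0.001], [-0.001, 0.001, -1.0]]
contact_force: [-0.6, 2.9, 5.3]
opening: 0.0182
grip_force: 38.8
```

carry_out:
  linear:
    - [0,0,-25]
    - [0,0,-60]
    - [0,0,-90]
    - [0,0,-110]
    - [0,0,-110]
    - [0,0,-110]
  twist: [0,0,0,0,0,0]
  jaw: [0,0,0,0,0,0]
  grip_force: 60

```text
time: 26.2
tool_pos: [0.497, -0.1104, 0.1297]
tool_rot: [[-0.599, -0.801, 0.0], [-0.801, 0.599, 0.0], [-0.0, 0.0, -1.0]]
contact_force: [-0.2, -0.8, -0.4]
opening: 0.0169
grip_force: 58.6
```

```bash
python3 -c "
from h import *
o=r.get_obs();print(o['tool_pos'],o['opening'],to((.419,.274,.13),112.2))
s=snap('scene','a6');chg((195,190,325,285),'a5','a6')"
```

```text
[ 0.49696743 -0.11039695  0.12965569] 0.01690375677686463 (array([-261. ,  292.8,   -0.3]), np.float64(31.0), 'j6', np.float64(-1.31))
a6 change at [205. 200.] [ 26  22 343] rgb [136. 130. 123.] -> [108. 104.  99.]
a6 change at [283. 204.] [ 32  14 159] rgb [171. 162. 147.] -> [145. 136. 123.]
a6 change at [306. 233.] [ 17  41 355] rgb [168. 159. 144.] -> [141. 133. 120.]
a6 change at [213. 232.] [ 28  31 315] rgb [173. 166. 155.] -> [203. 198. 187.]
a6 change at [251. 234.] [ 5  4 18] rgb [166. 156. 141.] -> [142. 134. 120.]
a6 change at [278. 263.] [16 16 89] rgb [173. 165. 150.] -> [148. 140. 126.]
a6 change at [239. 258.] [3 3 8] rgb [182. 173. 160.] -> [158. 150. 139.]
a6 change at [240. 266.] [3 3 7] rgb [175. 167. 153.] -> [154. 148. 135.]
a6 change at [252. 265.] [ 4  3 10] rgb [170. 162. 148.] -> [148. 140. 127.]
```

Nut held (opening 16.9 mm). Carry it over the shaker's open front.

carry_out:
  linear:
    - [-15,17,0]
    - [-45,50,0]
    - [-78,88,0]
    - [-111,125,0]
    - [-144,162,0]
    - [-177,199,0]
    - [-210,236,0]
    - [-235,264,0]
    - [-252,283,0]
    - [-261,293,0]
    - [-261,293,0]
    - [-261,293,0]
  twist: [2,6,10,14,18,22,26,29,31,31,31,31]
  jaw: [0,0,0,0,0,0,0,0,0,0,0,0]

```text
time: 27.45
tool_pos: [0.4189, 0.273, 0.1294]
tool_rot: [[-0.926, -0.378, -0.001], [-0.378, 0.926, -0.001], [0.001, -0.0, -1.0]]
contact_force: [-0.4, -0.4, -0.0]
opening: 0.0169
grip_force: 58.7
```

```bash
python3 -c "
from h import *
o=r.get_obs();print(o['tool_pos'],o['opening'],to((.419,.274,.054),112.2))"
```

```text
[0.4189402  0.2729736  0.12936658] 0.01686988353394301 (array([-0.5,  1. , 75.4]), np.float64(0.0), 'j6', np.float64(0.03))
```

carry_out:
  linear:
    - [-9,1,25]
    - [-9,1,55]
    - [-9,1,72]
    - [-9,1,75]
    - [-9,1,75]
    - [-9,1,75]
    - [-9,1,75]
    - [-9,1,75]
    - [-9,1,50]
    - [-9,1,10]
    - [-9,1,-10]
    - [-9,1,-10]
  twist: [0,0,0,0,0,0,0,0,0,0,0,0]
  jaw: [0,0,0,0,0,0.4,0.4,0.4,0.4,0.4,0.4,0.4]

```text
time: 28.65
tool_pos: [0.4284, 0.2787, 0.1429]
tool_rot: [[-0.926, -0.377, 0.005], [-0.377, 0.926, 0.002], [-0.005, 0.0, -1.0]]
contact_force: [0.8, -0.1, 0.2]
opening: 0.0338
grip_force: 0.0
```

```bash
python3 -c "
from h import *
s=snap('scene','a7');chg((285,100,375,175),'a5','a7'); t=snap('top','t7'); chg((120,215,210,310),'t5','t7'); snap('scene')
# axis choice for nut C
print(to((.4845,-.0645,.10),130), to((.5985,-.057,.10),30))"
```

```text
a7 change at [317. 101.] [10  4 35] rgb [131. 124. 119.] -> [90. 84. 80.]
a7 change at [314. 132.] [ 7  6 32] rgb [128.  60.  58.] -> [134. 101.  96.]
a7 change at [286. 147.] [3 3 9] rgb [135. 129. 123.] -> [156. 149. 143.]
t7 change at [142. 277.] [  55   62 1918] rgb [78. 75. 69.] -> [66. 69. 64.]
t7 change at [204. 291.] [12  5 33] rgb [100.  99.  94.] -> [117. 118. 115.]
(array([  75.7, -338.9,   39.6]), np.float64(-17.8), 'j6', np.float64(0.03)) (array([ -32.7, -375. ,   39.5]), np.float64(82.2), 'j6', np.float64(0.03))
```

```bash
python3 -c "
from h import *
t=snap('top'); print(plane(t,[(314.4,200),(324.5,198)],.018)[:,:2].round(4),to((.5985,-.057,.10),11))
k=t['color'].max(2)[190:222,306:342]; print('\n'.join(' '.join('%3d'%v for v in row) for row in k))"
```

```text
[[ 0.5982 -0.0564]
 [ 0.6027 -0.0791]] (array([ -32.9, -374.9,   39.2]), np.float64(-78.8), 'j6', np.float64(0.03))
173 147 141 141 141 176 184 184 184 184 184 184 184 184 183 183 184 183 183 183 184 184 183 184 183 183 183 183 184 183 183 183 184 183 183 184
172 147 141 141 141 177 184 184 184 184 184 183 184 184 184 183 184 183 182 183 183 184 183 184 183 183 183 183 183 183 183 184 183 184 183 183
164 145 141 141 141 177 184 184 184 184 184 184 184 184 184 183 183 179 178 179 184 183 183 183 183 183 183 183 184 183 183 183 183 184 183 183
161 145 141 141 142 177 183 183 184 184 184 184 184 183 183 183 178 177 178 177 180 183 184 184 183 184 183 184 183 183 184 183 184 184 183 183
157 142 141 140 140 175 178 177 180 183 184 183 184 184 178 178 178 178 177 177 176 180 184 183 184 183 183 183 183 184 184 183 184 184 184 183
157 143 141 118 112 170 177 178 177 177 181 184 184 183 178 178 176 177 166 170 147 175 183 184 184 184 183 183 184 183 183 183 183 184 184 183
157 143 141 120 112 168 176 176 177 177 180 184 184 178 178 178 128 162 170 172 171 146 175 181 181 183 183 183 183 184 
[... 2923 characters left out ...]
 139 106  95 115 114 168 177 178 179 178 178 178 178 180 183 183 184 184 183 184 183 184 183 184 184 183 184 184 184 184 184
174 135 110 136 142 126 102  97 100 111 112 169 178 178 179 178 178 178 178 178 178 178 179 178 178 178 178 178 178 178 178 181 183 183 183 183
162 110 119 139 142 126 102  97 106 110 120 169 176 176 178 178 178 178 178 178 178 178 178 178 178 178 178 178 178 178 179 178 178 178 178 178
111  98 135 142 142 125 103  98 106 102 135 141 140 140 174 178 179 178 178 179 178 179 179 178 178 178 178 178 178 178 178 177 178 178 178 179
 82 119 139 142 142 117 100  97 108 137 118 111 111 111 124 130 154 157 157 178 181 181 182 182 181 182 178 178 178 178 178 178 179 179 178 178
```

```bash
python3 -c "
from h import *
print(to((.601,-.0585,.10),0))"
```

```text
(array([ -34.7, -377.3,   39.2]), np.float64(-67.8), 'j6', np.float64(0.03))
```

carry_out:
  linear:
    - [-2,-25,0]
    - [-6,-65,0]
    - [-10,-110,5]
    - [-15,-155,10]
    - [-19,-200,20]
    - [-23,-245,30]
    - [-27,-290,39]
    - [-31,-335,39]
    - [-34,-365,39]
    - [-35,-377,39]
    - [-35,-377,39]
    - [-35,-377,39]
  twist: [-5,-12,-19,-26,-33,-40,-47,-54,-61,-68,-68,-68]
  jaw: [0.3,0.3,0.3,0.3,0.3,0.3,0.3,0.3,0.3,0.3,0.3,0.3]
  grip_force: 40

```text
time: 30.05
tool_pos: [0.601, -0.0575, 0.1001]
tool_rot: [[-0.001, -1.0, -0.002], [-1.0, 0.001, 0.001], [-0.001, 0.002, -1.0]]
contact_force: [-0.5, -0.1, -0.9]
opening: 0.0257
grip_force: 0.0
```

```bash
python3 -c "
from h import *
o=r.get_obs();print(o['tool_pos'],o['opening'],to((.601,-.0585,.023),0))"
```

```text
[ 0.60099619 -0.05748447  0.10012488] 0.025711378885433095 (array([ 1.1, -0.1, 77.1]), np.float64(-0.1), 'j6', np.float64(-1.8))
```

carry_out:
  linear:
    - [1,0,25]
    - [1,0,50]
    - [1,0,67]
    - [1,0,75]
    - [1,0,77]
    - [1,0,77]
    - [1,0,77]
    - [1,0,77]
    - [1,0,77]
    - [1,0,77]
  twist: [0,0,0,0,0,0,0,0,0,0]
  jaw: [0.3,0.3,0.3,0.3,0.3,0.3,0,0,0,0]

```text
time: 31.05
tool_pos: [0.6022, -0.0589, 0.0249]
tool_rot: [[0.003, -1.0, 0.001], [-1.0, -0.003, 0.0], [-0.0, -0.001, -1.0]]
contact_force: [-2.0, 1.4, 7.0]
opening: 0.0104
grip_force: 40.0
```

carry_out:
  linear:
    - [0,0,-25]
    - [0,0,-60]
    - [0,0,-90]
    - [0,0,-107]
    - [0,0,-107]
    - [0,0,-107]
  twist: [0,0,0,0,0,0]
  jaw: [0,0,0,0,0,0]
  grip_force: 60

```text
time: 31.65
tool_pos: [0.6017, -0.059, 0.1308]
tool_rot: [[0.003, -1.0, 0.0], [-1.0, -0.003, -0.0], [0.0, -0.0, -1.0]]
contact_force: [-0.2, 0.1, 0.4]
opening: 0.0098
grip_force: 60.1
```

```bash
python3 -c "
from h import *
o=r.get_obs();print(o['tool_pos'],o['opening'],to((.4198-.0045,.2740+.0111,.13),112.2))"
```

```text
[ 0.60168395 -0.05897666  0.13080123] 0.009752689231331877 (array([-344.6,  185.5,    0.7]), np.float64(68.0), 'j6', np.float64(-1.81))
```

carry_out:
  linear:
    - [-20,10,0]
    - [-58,31,0]
    - [-100,54,0]
    - [-142,77,0]
    - [-184,99,0]
    - [-226,122,0]
    - [-268,144,0]
    - [-305,164,0]
    - [-330,178,0]
    - [-343,187,0]
    - [-343,187,0]
    - [-343,187,0]
  twist: [5,12,19,26,33,40,47,54,61,68,68,68]
  jaw: [0,0,0,0,0,0,0,0,0,0,0,0]

```text
time: 32.85
tool_pos: [0.4134, 0.2832, 0.1302]
tool_rot: [[-0.925, -0.381, -0.001], [-0.381, 0.925, -0.001], [0.001, -0.0, -1.0]]
contact_force: [0.2, -0.3, -0.1]
opening: 0.0095
grip_force: 60.2
```

```bash
python3 -c "
from h import *
o=r.get_obs();print(o['tool_pos'],o['opening'],to((.4198-.0045-.0037,.2740+.0111-.0015,.053),112.2))"
```

```text
[0.41342878 0.28323376 0.13016562] 0.009473943613977954 (array([ 1.5,  1.1, 77.2]), np.float64(0.2), 'j6', np.float64(0.05))
```

carry_out:
  linear:
    - [1,1,25]
    - [1,1,55]
    - [1,1,72]
    - [1,1,77]
    - [1,1,77]
    - [1,1,77]
    - [1,1,77]
    - [1,1,77]
    - [1,1,50]
    - [1,1,10]
    - [-20,1,-10]
    - [-20,1,-10]
  twist: [0,0,0,0,0,0,0,0,0,0,0,0]
  jaw: [0,0,0,0,0,0.3,0.3,0.3,0.3,0.5,1,1]

```text
time: 34.05
tool_pos: [0.4349, 0.2933, 0.1441]
tool_rot: [[-0.926, -0.377, 0.006], [-0.377, 0.926, 0.003], [-0.007, 0.0, -1.0]]
contact_force: [0.2, 0.0, -0.4]
opening: 0.0682
grip_force: 0.0
```

```bash
python3 -c "
from h import *
s=snap('scene','a8');chg((285,110,375,175),'a5','a8'); chg((285,110,375,175),'a7','a8');t=snap('top','t8'); k=t['color'][270:298,150:185]
print(r.get_obs()['tool_pos'],to((.452,.2877,.078),112.2))
m=mask(s,(316,108,340,140),V=(0,60)); print('knob',plane(s,cen(m),.0605),m.sum())
print('\n'.join(' '.join('%3d'%v for v in row) for row in s['color'][115:145,298:330].min(2)))"
```

```text
a8 change at [315. 129.] [10 13 97] rgb [121.  58.  54.] -> [124. 102.  97.]
a8 change at [288. 143.] [ 8 11 55] rgb [158. 153. 147.] -> [136. 130. 124.]
a8 change at [315. 128.] [10 12 91] rgb [123.  72.  66.] -> [124. 104.  99.]
a8 change at [288. 142.] [ 8  7 44] rgb [164. 159. 153.] -> [130. 125. 119.]
[0.43192467 0.29204711 0.14099407] (array([-16.9, -11.6,  63. ]), np.float64(-0.0), 'j6', np.float64(0.05))
knob [[0.45480466 0.29110323 0.0605    ]] 138
120 118 119 119 120 120 119 122 128 135 142 141 134 123 121 120 119 119 119 120 120 120 121 121 120 120 118 106  79  58  57  64
120 120 119 121 119 119 120 119 119 124 133 141 142 136 129 122 120 119 120 120 120 119 119 120 120 118 110  88  58  45  44  43
119 120 120 119 120 120 120 120 120 120 122 128 134 140 138 130 123 121 119 119 119 120 120 120 119 116  99  70  49  44  43  44
120 120 121 119 121 120 121 119 119 119 120 121 124 131 138 138 133 125 120 120 120 119 121 118 118 108  81  56  44  43  42  43
120 121 119 120 120 119 121 120 120 120 119 120 119 121 126 132 139 135 129 122 120 119 119 119 117  97  67  45  42  41  43  4
[... 2501 characters left out ...]
  37  39  37  39  37  39  38  43  52  60  74  86 108 128 142
 69  70  70  70  70  72  51  41  40  38  41  40  39  39  38  39  40  41  41  36  40  39  39  40  39  38  41  41  49  59  73  89
 70  69  68  67  66  63  49  42  40  40  39  38  38  39  40  40  39  38  41  37  38  39  40  38  37  37  38  38  38  37  42  48
 68  64  60  59  58  59  53  48  42  42  40  39  39  40  40  40  40  38  39  39  37  39  39  39  39  39  36  39  38  40  38  36
 60  58  55  53  56  56  59  54  50  47  45  42  41  42  38  38  40  40  39  39  38  39  40  39  38  38  39  39  39  39  37  37
 55  54  54  53  56  55  53  51  52  52  51  49  47  44  43  41  38  40  37  38  37  40  38  38  39  40  36  40  36  38  38  37
```

carry_out:
  linear:
    - [-8,-6,0]
    - [-17,-12,5]
    - [-17,-12,25]
    - [-17,-12,45]
    - [-17,-12,60]
    - [-17,-12,63]
    - [-17,-12,63]
    - [-17,-12,63]
    - [-17,-12,63]
    - [-17,-12,63]
    - [-17,-12,63]
    - [-17,-12,63]
  twist: [0,0,0,0,0,0,0,0,0,0,0,0]
  jaw: [1,1,1,1,1,1,1,0,0,0,0,0]
  grip_force: 60

```text
time: 35.35
tool_pos: [0.4524, 0.2874, 0.0785]
tool_rot: [[-0.926, -0.377, 0.001], [-0.377, 0.926, 0.0], [-0.001, -0.0, -1.0]]
contact_force: [0.1, -0.3, 6.1]
opening: 0.0207
grip_force: 59.7
```

carry_out:
  linear:
    - [0,0,-3]
    - [0,0,-12]
    - [0,0,-27]
    - [0,0,-45]
    - [0,0,-63]
    - [0,0,-78]
    - [0,0,-87]
    - [0,0,-90]
    - [0,0,-90]
  twist: [0,0,0,0,0,0,0,0,0]
  jaw: [0,0,0,0,0,0,0,0,0]

```text
time: 36.25
tool_pos: [0.4521, 0.2873, 0.168]
tool_rot: [[-0.926, -0.377, 0.0], [-0.377, 0.926, 0.0], [-0.0, 0.0, -1.0]]
contact_force: [0.1, -0.1, -2.2]
opening: 0.0204
grip_force: 58.9
```

```bash
python3 -c "
from h import *
print(r.get_obs()['tool_pos'],to((.527,.0035,.168),220), to((.527,.0035,.168),40))"
```

```text
[0.4521049  0.28732427 0.1679746 ] (array([  37.7, -291.1,   -0. ]), np.float64(72.2), 'j6', np.float64(0.03)) (array([  37.7, -291.1,   -0. ]), np.float64(72.2), 'j6', np.float64(0.03))
```

carry_out:
  linear:
    - [1,-6,0]
    - [3,-20,0]
    - [6,-42,0]
    - [9,-70,0]
    - [13,-100,0]
    - [17,-130,0]
    - [21,-160,0]
    - [25,-190,0]
    - [29,-220,0]
    - [32,-247,0]
    - [35,-269,0]
    - [37,-284,0]
  twist: [1,4,9,15,21,27,34,41,48,55,61,66]
  jaw: [0,0,0,0,0,0,0,0,0,0,0,0]

```text
time: 37.45
tool_pos: [0.5248, 0.0078, 0.1675]
tool_rot: [[-0.715, 0.699, -0.001], [0.699, 0.715, -0.0], [0.0, -0.001, -1.0]]
contact_force: [0.4, 0.1, -2.8]
opening: 0.0205
grip_force: 59.0
```

```bash
python3 -c "
from h import *
print(r.get_obs()['tool_pos'],to((.527,.0035,.143),40))"
```

```text
[0.52482847 0.00781565 0.16747893] (array([-4.6, -1.6, 24.5]), np.float64(5.7), 'j6', np.float64(0.63))
```

carry_out:
  linear:
    - [-2,-1,5]
    - [-4,-1,13]
    - [-5,-2,20]
    - [-5,-2,24]
    - [-5,-2,25]
    - [-5,-2,25]
  twist: [3,5,6,6,6,6]
  jaw: [0,0,0,0,0,0]

```text
time: 38.05
tool_pos: [0.5271, 0.0054, 0.1429]
tool_rot: [[-0.645, 0.764, -0.0], [0.764, 0.645, 0.0], [0.0, -0.0, -1.0]]
contact_force: [0.4, 0.8, -2.3]
opening: 0.0201
grip_force: 59.0
```

carry_out:
  linear:
    - [1,0,2]
    - [3,0,4]
    - [5,0,6]
    - [8,0,8]
    - [11,0,10]
    - [13,0,12]
    - [16,0,14]
    - [18,0,16]
    - [20,0,18]
    - [20,0,18]
    - [20,0,8]
    - [20,0,-5]
  twist: [0,0,0,0,0,0,0,0,0,0,0,0]
  jaw: [0,0,0,0,0,0,0,0,0,0,0,0]

```text
time: 39.25
tool_pos: [0.514, 0.0209, 0.1484]
tool_rot: [[-0.645, 0.764, -0.001], [0.764, 0.645, 0.0], [0.0, -0.0, -1.0]]
contact_force: [-0.1, 0.6, -2.7]
opening: 0.021
grip_force: 60.6
```

```bash
python3 -c "
from h import *
o=r.get_obs();print(o['tool_pos'],o['contact_force'])
s=snap('scene','b1');b=(195,140,330,260)
m=mask(s,b,H=(0,8),S=(120,255))|mask(s,b,H=(170,180),S=(120,255)); print(m.sum(),cv2.approxPolyDP(np.float32(blob(m)),1.5,True)[:,0].tolist())"
```

```text
[0.51403552 0.02085943 0.14841221] [-0.11335515  0.60585344 -2.73956601]
330 [[273.0, 183.0], [271.0, 195.0], [267.0, 201.0], [245.0, 199.0], [245.0, 210.0], [266.0, 211.0]]
```

```bash
cat >> h.py <<'E'
def proj(s,P):
    T=np.linalg.inv(s["world_from_camera"]); rv,_=cv2.Rodrigues(T[:3,:3])
    return cv2.projectPoints(np.float64(P).reshape(-1,1,3),rv,T[:3,3],s["camera_matrix"],np.array([s["k1"],0,0,0,0.]))[0][:,0]
def shk(s,q,th,ob=None):
    "pixels of shaker-frame points q (m) at tilt th (deg) in the grip"
    ob=ob or r.get_obs(); c,si=np.cos(np.radians(th)),np.sin(np.radians(th)); q=np.atleast_2d(q)
    x=-q[:,0]; z=.072-q[:,2]   # tool axes about the pivot: x to mouth, z down
    t=np.c_[x*c-z*si, -q[:,1], x*si+z*c+.0035]
    return proj(s,ob["tool_pos"]+t@ob["tool_rot"].T)
E
python3 -c "
from h import *
s=snap('scene')
for th in (0,10,15,20,25): print(th,shk(s,[(.052,.024,0),(.052,-.024,0),(.052,.024,.035),(.052,-.024,.035)],th).round(0).tolist())
print('mouth',shk(s,[(-.052,.02,.02),(-.052,-.02,.02)],20).round(0).tolist())"
```

```text
0 [[246.0, 209.0], [269.0, 211.0], [245.0, 197.0], [269.0, 199.0]]
10 [[244.0, 210.0], [268.0, 212.0], [244.0, 196.0], [269.0, 198.0]]
15 [[244.0, 210.0], [268.0, 212.0], [244.0, 195.0], [268.0, 197.0]]
20 [[243.0, 210.0], [268.0, 212.0], [244.0, 194.0], [268.0, 196.0]]
25 [[243.0, 209.0], [267.0, 211.0], [243.0, 192.0], [268.0, 195.0]]
mouth [[254.0, 177.0], [272.0, 179.0]]
```

```bash
python3 -c "
from h import *
s=snap('scene')
for c in (250,257,264): print(c,[tuple(int(a) for a in s['color'][y,c]) for y in range(184,216,1)])
"
```

```text
250 [(213, 195, 200), (211, 195, 199), (209, 194, 199), (209, 195, 200), (208, 194, 198), (209, 194, 199), (209, 194, 200), (209, 194, 199), (209, 195, 199), (211, 196, 200), (213, 196, 201), (212, 195, 199), (206, 188, 192), (166, 141, 141), (142, 88, 85), (135, 61, 56), (132, 53, 49), (133, 54, 50), (133, 55, 50), (133, 55, 51), (132, 55, 49), (133, 54, 50), (134, 56, 52), (133, 56, 52), (132, 55, 51), (132, 53, 49), (135, 59, 54), (147, 98, 90), (172, 155, 139), (180, 169, 152), (178, 166, 150), (179, 167, 151)]
257 [(64, 62, 61), (127, 122, 124), (195, 184, 189), (214, 198, 202), (218, 196, 201), (227, 198, 202), (228, 199, 203), (219, 197, 202), (215, 195, 199), (214, 195, 199), (215, 196, 200), (215, 195, 200), (214, 194, 198), (196, 175, 177), (155, 129, 128), (136, 79, 75), (133, 56, 51), (133, 54, 50), (133, 55, 51), (133, 55, 51), (132, 55, 50), (133, 55, 50), (133, 56, 51), (133, 55, 50), (133, 55, 50), (133, 55, 50), (132, 54, 49), (150, 97, 92), (205, 181, 172), (232, 232, 225), (233, 234, 227), (211, 205, 186)]
264 [(88, 86, 87), (127, 126, 127), (186, 184, 187), (213, 206, 210), (216, 200, 204), (218, 196, 200), (216, 196, 200), (214, 195, 200), (215, 195, 200), (215, 196, 200), (214, 195, 199), (215, 196, 201), (215, 196, 200), (210, 190, 194), (181, 158, 160), (147, 111, 109), (134, 70, 67), (132, 55, 50), (134, 55, 50), (134, 55, 52), (133, 55, 51), (134, 56, 51), (133, 54, 50), (134, 56, 51), (134, 56, 51), (134, 56, 52), (132, 54, 49), (132, 55, 50), (154, 109, 103), (216, 199, 189), (233, 232, 225), (234, 235, 228)]
```

carry_out:
  linear:
    - [-4,0,4]
    - [-8,0,10]
    - [-8,0,14]
    - [-6,0,16]
    - [-4,0,18]
    - [-2,0,20]
    - [0,0,22]
    - [1,0,23]
    - [1,0,23]
  twist: [0,0,0,0,0,0,0,0,0]
  jaw: [0,0,0,0,0,0,0,0,0]

```text
time: 40.3
tool_pos: [0.5141, 0.0214, 0.1255]
tool_rot: [[-0.645, 0.764, 0.002], [0.764, 0.645, -0.001], [-0.002, 0.001, -1.0]]
contact_force: [-1.2, -1.9, 6.1]
opening: 0.0205
grip_force: 61.7
```

carry_out:
  linear:
    - [2,0,2]
    - [4,0,4]
    - [5,0,5]
    - [5,0,5]
  twist: [0,0,0,0]
  jaw: [0,0,0,0]

```text
time: 40.7
tool_pos: [0.5107, 0.0254, 0.1205]
tool_rot: [[-0.645, 0.764, 0.001], [0.764, 0.645, -0.0], [-0.001, 0.001, -1.0]]
contact_force: [-0.8, -0.2, 6.0]
opening: 0.0206
grip_force: 61.5
```

```bash
cat >> h.py <<'E'
def tail(s,cols):
    k=s["color"].astype(int); out=[]
    for c in cols:
        red=(k[:,c,0]-k[:,c,1]>35); ys=[y for y in np.where(red)[0] if 150<y<250]; out.append((c,min(ys),max(ys)) if ys else c)
    return out
E
python3 -c "
from h import *
s=snap('scene','b2');o=r.get_obs();print(o['tool_pos'],o['contact_force'])
P=[(.052,.024,0),(.052,-.024,0),(.052,.024,.035),(.052,-.024,.035)]
for th in (5,15,25): print(th,shk(s,P,th).round(1).tolist())
c=int(shk(s,[(.052,0,0)],15)[0,0]); print(tail(s,[c-5,c,c+5]))"
```

```text
[0.51079026 0.02542617 0.12052209] [-0.92378355  0.20683914  5.73531739]
5 [[245.9, 216.1], [269.0, 218.3], [245.4, 203.9], [269.1, 206.1]]
15 [[244.9, 216.6], [268.3, 218.9], [244.9, 202.4], [268.7, 204.6]]
25 [[243.9, 215.9], [267.7, 218.2], [244.4, 199.9], [268.5, 202.2]]
[(251, np.int64(183), np.int64(218)), (256, np.int64(205), np.int64(219)), (261, np.int64(205), np.int64(219))]
```

carry_out:
  linear:
    - [0,0,-4]
    - [0,0,-12]
    - [0,0,-19]
    - [-1,0,-22]
    - [-4,0,-22]
    - [-8,0,-22]
    - [-13,0,-22]
    - [-18,0,-22]
    - [-22,0,-22]
    - [-25,0,-22]
    - [-25,0,-22]
  twist: [0,0,0,0,0,0,0,0,0,0,0]
  jaw: [0,0,0,0,0,0,0,0,0,0,0]
  grip_force: 100

```text
time: 41.85
tool_pos: [0.5268, 0.0058, 0.1418]
tool_rot: [[-0.645, 0.764, -0.0], [0.764, 0.645, -0.0], [0.0, -0.0, -1.0]]
contact_force: [-0.3, -1.0, -3.3]
opening: 0.0192
grip_force: 98.6
```

```bash
python3 -c "
from h import *
s=snap('scene','b3');o=r.get_obs();print(o['tool_pos'],o['contact_force'])
P=[(.052,0,0),(.052,0,.035)]
for th in (5,15,25): print(th,shk(s,P,th).round(1).tolist())
c=int(shk(s,[(.052,0,0)],15)[0,0]); print(tail(s,[c-5,c,c+5]))"
```

```text
[0.52662919 0.00606843 0.14183591] [-0.51823451 -0.13083097 -3.4286062 ]
5 [[255.2, 220.0], [254.9, 207.5]]
15 [[254.2, 220.6], [254.4, 206.0]]
25 [[253.4, 219.9], [254.0, 203.5]]
[(249, np.int64(184), np.int64(221)), (254, np.int64(208), np.int64(222)), (259, np.int64(208), np.int64(223))]
```

carry_out:
  linear:
    - [8,0,0]
    - [0,0,0]
    - [8,0,0]
    - [0,0,0]
    - [0,0,0]
    - [0,0,0]
  twist: [0,0,0,0,0,0]
  jaw: [0,0,0,0,0,0]

```text
time: 42.5
tool_pos: [0.5267, 0.006, 0.1419]
tool_rot: [[-0.645, 0.764, 0.0], [0.764, 0.645, -0.0], [-0.0, 0.0, -1.0]]
contact_force: [-0.7, 0.2, -1.6]
opening: 0.0195
grip_force: 98.8
```

```bash
python3 -c "
from h import *
s=snap('scene','b4'); print(proj(s,[(.508,.026,.012),(.50,.035,.012),(.556-.03,-.031+.09,.012)]).round(0).tolist()); chg((190,140,330,290),'b3','b4',30)
t=snap('top','t9'); chg((235,155,370,285),'t8','t9',30); print(proj(t,[(.508,.026,.012),(.49,.045,.012)]).round(0).tolist())"
```

```text
[[261.0, 207.0], [262.0, 203.0], [278.0, 204.0]]
t9 change at [288. 223.] [  121   131 13143] rgb [146. 148. 145.] -> [61. 92. 89.]
t9 change at [364. 264.] [ 20  34 395] rgb [124. 123. 119.] -> [89. 89. 87.]
[[278.0, 240.0], [269.0, 248.0]]
```

carry_out:
  linear:
    - [0,1,0]
    - [1,3,0]
    - [2,6,0]
    - [3,9,0]
    - [4,13,0]
    - [5,17,0]
    - [6,20,0]
    - [7,23,0]
    - [8,27,0]
    - [9,30,0]
    - [10,33,0]
    - [11,36,0]
  twist: [-2,-6,-12,-18,-25,-32,-39,-46,-53,-60,-66,-70]
  jaw: [0,0,0,0,0,0,0,0,0,0,0,0]

```text
time: 43.8
tool_pos: [0.547, 0.038, 0.1419]
tool_rot: [[-0.937, -0.349, -0.0], [-0.349, 0.937, -0.0], [0.0, 0.0, -1.0]]
contact_force: [0.8, -0.4, -3.2]
opening: 0.0197
grip_force: 98.8
```

carry_out:
  linear:
    - [0,0,0]
    - [0,0,0]
    - [0,0,0]
  twist: [-2,-2,-2]
  jaw: [0,0,0]

```text
time: 44.1
tool_pos: [0.5469, 0.0378, 0.1419]
tool_rot: [[-0.927, -0.376, -0.0], [-0.376, 0.927, -0.0], [0.0, 0.0, -1.0]]
contact_force: [1.6, 0.5, -2.8]
opening: 0.0198
grip_force: 98.8
```

```bash
python3 -c "
from h import *
s=snap('scene','b5'); print(r.get_obs()['tool_pos']); b=(195,140,330,260)
m=mask(s,b,H=(0,8),S=(120,255))|mask(s,b,H=(170,180),S=(120,255)); a=cv2.approxPolyDP(np.float32(blob(m)),1.5,True)[:,0];print(m.sum(),a.tolist())
for th in (10,15,20,25): print(th,shk(s,[(-.052,-.024,0),(-.052,.024,0),(.052,-.024,0),(.052,.024,0)],th).round(0).tolist())
cv2.imwrite('pics/z11.png',cv2.resize(s['color'][150:280,190:325],(800,600),interpolation=2)[:,:,::-1])"
```

```text
[0.54693434 0.03778458 0.14194524]
629 [[317.0, 194.0], [314.0, 184.0], [307.0, 196.0], [302.0, 200.0], [273.0, 197.0], [270.0, 194.0], [261.0, 195.0], [265.0, 204.0], [308.0, 210.0]]
10 [[266.0, 187.0], [256.0, 202.0], [310.0, 196.0], [301.0, 212.0]]
15 [[269.0, 189.0], [259.0, 204.0], [313.0, 195.0], [303.0, 211.0]]
20 [[272.0, 190.0], [262.0, 206.0], [315.0, 194.0], [306.0, 210.0]]
25 [[275.0, 192.0], [265.0, 208.0], [317.0, 192.0], [308.0, 209.0]]
```

View pics/z11.png

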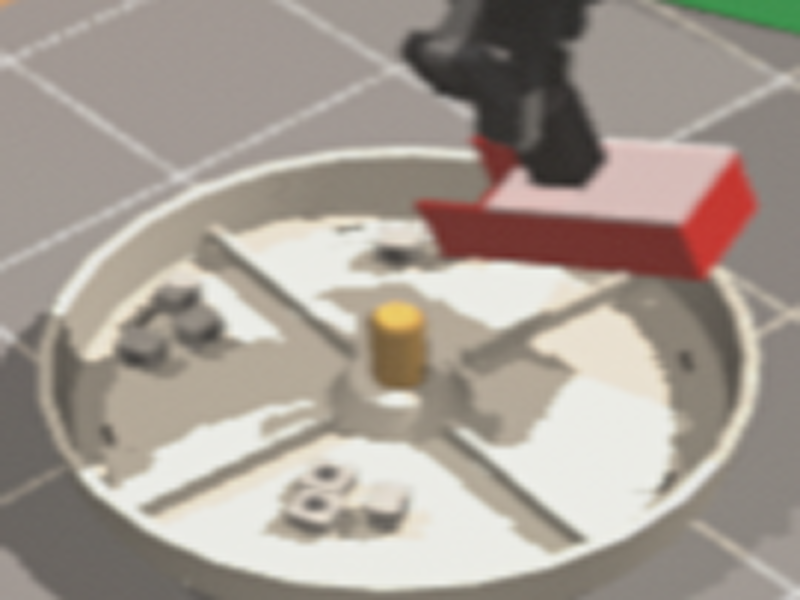

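A nut already lies in the back bay at (390,250); three remain at the left and three in front. The other loaded nut should still be in the shaker, so on to the fourth bay.

carry_out:
  linear:
    - [-1,0,0]
    - [-4,-2,0]
    - [-9,-5,0]
    - [-16,-8,0]
    - [-24,-12,0]
    - [-33,-17,0]
    - [-43,-22,0]
    - [-53,-27,0]
    - [-63,-32,0]
    - [-72,-37,0]
    - [-80,-41,0]
    - [-86,-44,0]
  twist: [0,0,0,0,0,0,0,0,0,0,0,0]
  jaw: [0,0,0,0,0,0,0,0,0,0,0,0]

```text
time: 45.35
tool_pos: [0.6441, 0.0294, 0.1417]
tool_rot: [[-0.926, -0.377, -0.0], [-0.377, 0.926, 0.0], [0.0, 0.0, -1.0]]
contact_force: [0.6, -0.1, -2.5]
opening: 0.0191
grip_force: 98.8
```

carry_out:
  linear:
    - [-2,-1,0]
    - [-4,-2,0]
    - [-4,-2,0]
    - [-4,-2,0]
  twist: [0,0,0,0]
  jaw: [0,0,0,0]

```text
time: 45.75
tool_pos: [0.6475, 0.0292, 0.142]
tool_rot: [[-0.926, -0.377, -0.0], [-0.377, 0.926, 0.0], [0.0, 0.0, -1.0]]
contact_force: [0.4, -0.4, -2.5]
opening: 0.0195
grip_force: 98.8
```

```bash
python3 -c "
from h import *
s=snap('scene','b6'); print(r.get_obs()['tool_pos'])
chg((195,190,330,285),'a5','b6',40); k=s['color']
print('\n'.join(' '.join('%3d'%v for v in row) for row in k[196:212,246:272].min(2)))
print(proj(s,[(.556+.054,-.031+.045,.012)]),shk(s,[(-.052,0,.01),(-.04,0,.012)],19))
"
```

```text
[0.64746016 0.02922141 0.14203873]
b6 change at [204. 196.] [ 26  17 289] rgb [115. 110. 105.] -> [177. 170. 164.]
b6 change at [306. 227.] [  59   77 2129] rgb [177. 173. 166.] -> [137. 113. 106.]
b6 change at [268. 198.] [ 6  4 23] rgb [178. 171. 156.] -> [217. 209. 197.]
b6 change at [260. 206.] [ 22   8 143] rgb [229. 230. 223.] -> [170. 163. 151.]
b6 change at [222. 218.] [ 5  4 10] rgb [198. 189. 176.] -> [226. 219. 208.]
b6 change at [218. 226.] [ 17  12 108] rgb [169. 162. 152.] -> [192. 187. 176.]
b6 change at [208. 240.] [ 13  12 124] rgb [168. 161. 150.] -> [234. 231. 221.]
b6 change at [248. 263.] [ 77  30 997] rgb [211. 209. 200.] -> [180. 171. 156.]
b6 change at [304. 273.] [ 28  23 279] rgb [136. 131. 125.] -> [94. 90. 86.]
b6 change at [199. 282.] [11  9 58] rgb [153. 146. 140.] -> [112. 106. 102.]
148 150 150 150 150 150 149 141 131 130 130 128 127 128 131 133 131 130 135 146 151 151 149 141 134 132
204 204 206 204 199 204 206 193 171 169 170 167 161 157 171 168 153 149 165 192 203 205 200 179 157 152
212 206 210 205 195 216 231 229 220 220 224 223 211 206 221 213 18
[... 778 characters left out ...]
191 164 157 147 127 110  92  81  81  93 108 118 123 125 124 121 118 123 139 158 191 214 218
236 235 220 176 158 158 156 149 136 118 108 105 121 138 138 128 126 136 147 157 182 205 214 218 219 220
236 235 223 194 182 181 173 162 155 152 148 150 179 202 190 163 160 171 185 207 227 234 233 232 229 228
235 236 233 229 229 227 217 191 186 202 210 212 227 233 228 222 226 228 229 233 236 236 236 235 234 234
236 236 236 236 236 236 234 230 229 232 233 233 236 237 235 235 236 236 236 236 236 235 236 236 236 236
236 236 236 236 236 236 236 236 236 236 236 236 236 236 236 236 236 236 236 236 236 236 235 236 236 236
[[289.36396659 237.21607347]] [[295.12489904 223.7552833 ]
 [300.12802015 223.71343986]]
```

carry_out:
  linear:
    - [10,0,0]
    - [0,0,0]
    - [10,0,0]
    - [0,0,0]
    - [10,0,0]
    - [0,0,0]
    - [0,0,0]
    - [0,0,0]
  twist: [0,0,0,0,0,0,0,0]
  jaw: [0,0,0,0,0,0,0,0]

```text
time: 46.6
tool_pos: [0.6478, 0.0293, 0.1418]
tool_rot: [[-0.926, -0.377, -0.0], [-0.377, 0.926, -0.0], [0.0, -0.0, -1.0]]
contact_force: [-0.3, -0.3, -2.5]
opening: 0.019
grip_force: 98.8
```

```bash
python3 -c "
from h import *
s=snap('scene','b7'); chg((195,180,330,285),'b6','b7',25)"
```

```text
b7 change at [294. 192.] [3 3 8] rgb [98. 96. 91.] -> [116. 114. 108.]
b7 change at [325. 216.] [ 3  4 11] rgb [188. 166. 162.] -> [168. 148. 145.]
b7 change at [260. 272.] [ 4  3 10] rgb [235. 235. 229.] -> [218. 214. 202.]
```

carry_out:
  linear:
    - [0,0,-15]
    - [5,10,-30]
    - [18,45,-30]
    - [33,85,-30]
    - [48,125,-30]
    - [62,165,-30]
    - [76,205,-30]
    - [89,245,-30]
    - [101,280,-25]
    - [110,303,-10]
    - [113,313,5]
    - [113,313,20]
  twist: [0,0,0,0,0,0,0,0,0,0,0,0]
  jaw: [0,0,0,0,0,0,0,0,0,0,0,0]

```text
time: 47.85
tool_pos: [0.4233, 0.2777, 0.1223]
tool_rot: [[-0.925, -0.379, 0.001], [-0.379, 0.925, 0.001], [-0.001, 0.0, -1.0]]
contact_force: [0.0, -0.8, -3.8]
opening: 0.0193
grip_force: 98.8
```

carry_out:
  linear:
    - [0,0,8]
    - [0,0,15]
    - [0,0,15]
    - [0,0,15]
  twist: [0,0,0,0]
  jaw: [0,0,0,0]

```text
time: 48.25
tool_pos: [0.4253, 0.2763, 0.1074]
tool_rot: [[-0.926, -0.377, 0.0], [-0.377, 0.926, 0.0], [-0.001, 0.0, -1.0]]
contact_force: [0.4, 0.3, -1.9]
opening: 0.0193
grip_force: 98.8
```

```bash
python3 -c "
from h import *
print(r.get_obs()['contact_force'],to((.425,.2764,.0915),112.2))"
```

```text
[ 0.44661744  0.2912318  -1.89244479] (array([ 0.2,  0.2, 15.9]), np.float64(-0.1), 'j6', np.float64(0.03))
```

carry_out:
  linear:
    - [0,0,9]
    - [0,0,15]
    - [-4,0,17]
    - [-8,0,18]
    - [-12,0,20]
    - [-16,0,22]
    - [-20,0,24]
    - [-23,0,26]
    - [-26,0,28]
    - [-28,0,29]
    - [-28,0,29]
  twist: [0,0,0,0,0,0,0,0,0,0,0]
  jaw: [0,0,0,0,0,0,0,0,0,0,0]

```text
time: 49.35
tool_pos: [0.4542, 0.2882, 0.08]
tool_rot: [[-0.926, -0.377, 0.006], [-0.377, 0.926, 0.002], [-0.007, -0.0, -1.0]]
contact_force: [3.9, 0.4, 19.5]
opening: 0.0192
grip_force: 107.3
```

carry_out:
  linear:
    - [0,0,0]
    - [0,0,0]
    - [0,0,0]
    - [0,0,-20]
    - [0,0,-50]
    - [0,0,-90]
    - [0,0,-90]
  twist: [0,0,0,0,0,0,0]
  jaw: [1,1,1,1,1,1,1]

```text
time: 50.05
tool_pos: [0.4527, 0.2878, 0.1721]
tool_rot: [[-0.926, -0.377, 0.006], [-0.377, 0.926, 0.003], [-0.006, 0.0, -1.0]]
contact_force: [0.2, -0.0, -1.1]
opening: 0.0855
grip_force: 0.0
```

```bash
python3 -c "
from h import *
s=snap('scene','b8'); t=snap('top','t10')
b=(270,90,390,180)
m=mask(s,b,H=(0,8),S=(120,255))|mask(s,b,H=(170,180),S=(120,255)); print(cv2.approxPolyDP(np.float32(blob(m)),1.5,True)[:,0].tolist())
A,B=[cv2.imread('pics/%s.png'%n).astype(int) for n in ('t5','t10')]; chg((240,160,370,280),'t5','t10',30)
k=t['color'].max(2)
print('bay220');print('\n'.join(' '.join('%3d'%v for v in row) for row in k[246:270,310:340]))
for n,b,kw in (('wide',(405,250,450,295),dict(S=(0,40),V=(150,255))),('mid',(388,218,420,246),dict(V=(0,70))),('small',(388,174,420,202),dict(H=(5,25),S=(120,255)))):
    m=mask(t,b,**kw); print(n,circ(t,blob(m),.012),m.sum())
"
```

```text
[[314.0, 122.0], [314.0, 130.0], [312.0, 133.0], [307.0, 134.0], [307.0, 142.0], [345.0, 153.0], [351.0, 139.0], [347.0, 146.0], [343.0, 146.0], [318.0, 138.0], [317.0, 133.0], [323.0, 124.0]]
t10 change at [316. 202.] [13  9 80] rgb [141. 141. 135.] -> [168. 173. 177.]
t10 change at [279. 247.] [ 19  16 147] rgb [174. 179. 184.] -> [146. 146. 139.]
t10 change at [268. 241.] [3 3 7] rgb [174. 180. 184.] -> [162. 162. 155.]
t10 change at [342. 248.] [12 11 99] rgb [132. 131. 124.] -> [163. 166. 159.]
t10 change at [322. 254.] [ 20  14 137] rgb [146. 147. 142.] -> [156. 157. 150.]
t10 change at [333. 258.] [ 5  8 21] rgb [168. 172. 159.] -> [147. 149. 137.]
t10 change at [243. 274.] [ 5  2 10] rgb [106. 105. 102.] -> [90. 88. 86.]
t10 change at [268. 276.] [ 6  5 12] rgb [100. 100.  97.] -> [90. 90. 87.]
bay220
184 184 184 183 183 183 183 178 177 181 185 185 184 184 184 184 183 183 183 184 184 183 183 183 183 184 183 183 184 183
185 184 178 178 178 177 178 178 178 178 182 185 185 185 184 183 178 179 183 184 183 183 183 184 184 183 183 184 183 184
185 184 178 178 178 178 177 178 177 178
[... 2005 characters left out ...]
169 150 112 119 115 113 121 115 113 120 122 171 178 177 176 170 151 126 122 121 128 128 165 182 180 157  97 128  90
177 178 177 178 178 135 122 171 135 122 171 178 177 176 170 151 125 121 121 127 126 164 181 180 175 139  91  80 108  86
177 178 178 178 177 178 178 178 177 177 176 174 170 151 123 119 119 126 124 163 181 181 176 139  90  80  81  82 114  87
178 178 177 178 178 177 176 174 173 167 147 133 119 118 118 122 121 160 181 181 176 139  70  78  81  80  81  80 113  86
177 178 176 174 173 170 147 130 110 112 115 115 119 123 120 150 180 181 177 139  76  78  82  82  81  80  80  81 114  88
wide [ 0.4391 -0.3031  0.0504] 360
mid [ 0.5271 -0.2559  0.0439] 271
small [ 0.6265 -0.2562  0.0351] 146
```

```bash
python3 -c "
from h import *
t=snap('top'); p=plane(t,[(324.3,198.2)],.020)[0]; print(p,to((p[0],p[1],.10),118))
k=t['color'].max(2); print('\n'.join(' '.join('%3d'%v for v in row) for row in k[192:204,317:333]))"
```

```text
[ 0.60201253 -0.07849527  0.02      ] (array([  -2.3, -395.5,   67.4]), np.float64(-5.8), 'j6', np.float64(0.03))
183 183 183 183 182 182 177 177 179 183 182 182 183 182 183 182
183 183 183 182 182 177 177 177 177 179 182 182 182 183 183 183
183 183 183 177 177 176 177 176 177 176 179 183 183 182 182 182
183 183 183 177 177 175 176 165 170 146 174 182 183 182 183 183
183 183 177 177 176 127 161 170 171 169 146 174 181 180 182 183
183 183 178 177 165 167 169 173 173 172 147 139 140 141 174 182
183 183 182 173 170 172 173 173 171 170 171 134 137 140 141 176
183 183 162 113 164 173 173 171 171 172 128 113 136 140 139 173
183 183 182 148 134 168 172 170 164 111 109 135 117 135 117 111
183 183 183 183 110 158 172 128  99 135 118 112 111 111 113 115
183 183 183 183 140  98  99  90 134 141 118 110 112  98 127 161
183 183 183 183 183 162 144 141 139 139 117  82 129 166 168 151
```

carry_out:
  linear:
    - [0,-25,0]
    - [0,-65,0]
    - [-1,-110,5]
    - [-1,-155,15]
    - [-1,-200,30]
    - [-1,-245,50]
    - [-2,-290,67]
    - [-2,-335,67]
    - [-2,-372,67]
    - [-2,-395,67]
    - [-2,-395,67]
    - [-2,-395,67]
  twist: [0,0,-2,-4,-6,-6,-6,-6,-6,-6,-6,-6]
  jaw: [0.35,0.35,0.35,0.35,0.35,0.35,0.35,0.35,0.35,0.35,0.35,0.35]
  grip_force: 40

```text
time: 51.4
tool_pos: [0.601, -0.078, 0.0996]
tool_rot: [[-0.882, -0.471, -0.002], [-0.471, 0.882, 0.001], [0.002, 0.002, -1.0]]
contact_force: [-0.6, 0.3, 0.0]
opening: 0.0299
grip_force: 0.0
```

```bash
python3 -c "
from h import *
o=r.get_obs();print(o['tool_pos'],o['opening'],to((.602,-.0775,.0225),118))"
```

```text
[ 0.60098677 -0.07804215  0.09960903] 0.02986176234715545 (array([-1.3, -0.1, 77.1]), np.float64(0.1), 'j6', np.float64(-0.75))
```

carry_out:
  linear:
    - [-1,0,25]
    - [-1,0,50]
    - [-1,0,67]
    - [-1,0,75]
    - [-1,0,77]
    - [-1,0,77]
    - [-1,0,77]
    - [-1,0,77]
    - [-1,0,77]
    - [-1,0,77]
  twist: [0,0,0,0,0,0,0,0,0,0]
  jaw: [0.35,0.35,0.35,0.35,0.35,0.35,0,0,0,0]

```text
time: 52.4
tool_pos: [0.6031, -0.0775, 0.0249]
tool_rot: [[-0.882, -0.472, 0.001], [-0.472, 0.882, 0.0], [-0.001, -0.001, -1.0]]
contact_force: [-0.9, 1.3, 8.2]
opening: 0.0138
grip_force: 39.3
```

carry_out:
  linear:
    - [0,0,-25]
    - [0,0,-60]
    - [0,0,-90]
    - [0,0,-107]
    - [0,0,-107]
    - [0,0,-107]
  twist: [0,0,0,0,0,0]
  jaw: [0,0,0,0,0,0]
  grip_force: 60

```text
time: 53.0
tool_pos: [0.6026, -0.0776, 0.1308]
tool_rot: [[-0.882, -0.472, 0.0], [-0.472, 0.882, -0.0], [-0.0, -0.0, -1.0]]
contact_force: [-0.2, -0.7, -0.6]
opening: 0.0132
grip_force: 58.7
```

```bash
python3 -c "
from h import *
o=r.get_obs();print(o['tool_pos'],o['opening'],to((.4215,.2753,.13),112.2))"
```

```text
[ 0.60264743 -0.07762558  0.13082996] 0.013172987670806614 (array([ -6.8, 396.6,   0.7]), np.float64(6.0), 'j6', np.float64(-0.75))
```

carry_out:
  linear:
    - [0,20,0]
    - [-1,60,0]
    - [-2,105,0]
    - [-2,150,0]
    - [-3,195,0]
    - [-4,240,0]
    - [-5,285,0]
    - [-6,330,0]
    - [-7,368,0]
    - [-7,390,0]
    - [-7,397,0]
    - [-7,397,0]
  twist: [0,1,2,3,4,5,6,6,6,6,6,6]
  jaw: [0,0,0,0,0,0,0,0,0,0,0,0]

```text
time: 54.2
tool_pos: [0.4208, 0.2759, 0.1302]
tool_rot: [[-0.926, -0.379, -0.001], [-0.379, 0.926, -0.001], [0.001, -0.0, -1.0]]
contact_force: [-0.0, -0.4, 0.2]
opening: 0.0133
grip_force: 58.8
```

```bash
python3 -c "
from h import *
o=r.get_obs();print(o['tool_pos'],o['opening'],to((.4215,.2753,.054),112.2))"
```

```text
[0.42079495 0.27590321 0.13016803] 0.013261803660200803 (array([-0.5, -0.8, 76.2]), np.float64(0.0), 'j6', np.float64(0.03))
```

Release into the shaker, then regrip the knob.

carry_out:
  linear:
    - [-1,-1,25]
    - [-1,-1,55]
    - [-1,-1,72]
    - [-1,-1,76]
    - [-1,-1,76]
    - [-1,-1,76]
    - [-1,-1,76]
    - [-1,-1,76]
    - [-1,-1,50]
    - [-1,-1,10]
    - [-15,-1,-10]
    - [-15,-1,-10]
  twist: [0,0,0,0,0,0,0,0,0,0,0,0]
  jaw: [0,0,0,0,0,0.35,0.35,0.35,0.35,0.5,1,1]

```text
time: 55.4
tool_pos: [0.4382, 0.2815, 0.144]
tool_rot: [[-0.926, -0.377, 0.005], [-0.377, 0.926, 0.002], [-0.006, 0.0, -1.0]]
contact_force: [0.8, -0.2, -1.0]
opening: 0.0704
grip_force: 0.0
```

```bash
python3 -c "
from h import *
s=snap('scene','b9');chg((285,110,375,175),'b8','b9')
print(r.get_obs()['tool_pos'],to((.4535,.288,.078),112.2))"
```

```text
b9 change at [315. 133.] [ 8  7 48] rgb [123.  55.  51.] -> [149. 113. 106.]
b9 change at [287. 145.] [ 5  7 25] rgb [151. 145. 139.] -> [133. 127. 121.]
[0.43682311 0.28092208 0.14221966] (array([-17.9,   0.3,  64.3]), np.float64(-0.0), 'j6', np.float64(0.03))
```

carry_out:
  linear:
    - [-9,0,0]
    - [-18,0,5]
    - [-18,0,25]
    - [-18,0,45]
    - [-18,0,60]
    - [-18,0,64]
    - [-18,0,64]
    - [-18,0,64]
    - [-18,0,64]
    - [-18,0,64]
    - [-18,0,64]
    - [-18,0,64]
  twist: [0,0,0,0,0,0,0,0,0,0,0,0]
  jaw: [1,1,1,1,1,1,1,0,0,0,0,0]
  grip_force: 60

```text
time: 56.65
tool_pos: [0.4525, 0.2874, 0.0774]
tool_rot: [[-0.926, -0.377, 0.0], [-0.377, 0.926, 0.001], [-0.001, 0.0, -1.0]]
contact_force: [-1.3, 1.1, 4.6]
opening: 0.0202
grip_force: 58.8
```

carry_out:
  linear:
    - [0,0,-3]
    - [0,0,-12]
    - [0,0,-27]
    - [0,0,-45]
    - [0,0,-63]
    - [0,0,-78]
    - [0,0,-87]
    - [0,0,-90]
    - [0,0,-90]
  twist: [0,0,0,0,0,0,0,0,0]
  jaw: [0,0,0,0,0,0,0,0,0]

```text
time: 57.55
tool_pos: [0.4524, 0.2872, 0.167]
tool_rot: [[-0.926, -0.377, 0.0], [-0.377, 0.926, 0.0], [-0.0, -0.0, -1.0]]
contact_force: [0.4, 0.0, -3.1]
opening: 0.0202
grip_force: 59.0
```

```bash
python3 -c "
from h import *
print(r.get_obs()['tool_pos'],to((.5905,-.002,.168),130),to((.5905,-.002,.168)))"
```

```text
[0.45240295 0.28720084 0.16701168] (array([ -18.8, -319.9,   -1. ]), np.float64(-17.8), 'j6', np.float64(0.03)) (array([ -18.8, -319.9,   -1. ]), 0, 'j6', np.float64(0.03))
```

carry_out:
  linear:
    - [0,-5,0]
    - [-1,-18,0]
    - [-2,-38,0]
    - [-4,-64,0]
    - [-6,-94,0]
    - [-8,-124,0]
    - [-10,-154,0]
    - [-12,-184,0]
    - [-13,-211,0]
    - [-14,-233,0]
    - [-15,-249,0]
    - [-16,-258,0]
  twist: [2,6,12,19,26,33,40,47,54,61,68,75]
  jaw: [0,0,0,0,0,0,0,0,0,0,0,0]

```text
time: 58.75
tool_pos: [0.5647, 0.0527, 0.1661]
tool_rot: [[-0.598, 0.802, -0.001], [0.802, 0.598, -0.0], [0.001, -0.001, -1.0]]
contact_force: [-0.1, -0.6, -2.2]
opening: 0.0205
grip_force: 59.0
```

```bash
python3 -c "
from h import *
print(r.get_obs()['tool_pos'],to((.5905,-.002,.168),130))"
```

```text
[0.56468873 0.05268675 0.16609048] (array([-59.3, -12. ,  -1.9]), np.float64(86.7), 'j6', np.float64(0.88))
```

carry_out:
  linear:
    - [-4,0,0]
    - [-9,-1,0]
    - [-14,-2,-1]
    - [-20,-3,-1]
    - [-26,-4,-1]
    - [-32,-6,-2]
    - [-38,-7,-2]
    - [-44,-8,-2]
    - [-50,-10,-2]
    - [-55,-11,-2]
    - [-58,-12,-2]
    - [-59,-12,-2]
  twist: [6,13,20,27,35,43,51,59,67,75,81,85]
  jaw: [0,0,0,0,0,0,0,0,0,0,0,0]

```text
time: 59.95
tool_pos: [0.5903, -0.0006, 0.1681]
tool_rot: [[0.746, 0.666, -0.001], [0.666, -0.746, 0.0], [-0.001, -0.001, -1.0]]
contact_force: [-0.3, -0.1, -3.0]
opening: 0.0203
grip_force: 59.0
```

```bash
python3 -c "
from h import *
print(r.get_obs()['tool_pos'],to((.5905,-.002,.142),130),r.get_obs()['tool_rot'])"
```

```text
[ 0.59030891 -0.00061425  0.16806591] (array([-0.8,  1.2, 26.1]), np.float64(1.8), 'j6', np.float64(2.27)) [[ 7.45560012e-01  6.66437003e-01 -1.41052923e-03]
 [ 6.66437743e-01 -7.45560681e-01  7.49269559e-05]
 [-1.00170104e-03 -9.95892458e-04 -9.99999002e-01]]
```

carry_out:
  linear:
    - [-1,1,6]
    - [-1,1,14]
    - [-1,1,21]
    - [-1,1,25]
    - [-1,1,27]
    - [1,1,29]
    - [3,1,31]
    - [5,1,33]
    - [8,1,35]
    - [10,1,37]
    - [12,1,39]
    - [14,1,41]
  twist: [2,2,2,2,2,2,2,2,2,2,2,2]
  jaw: [0,0,0,0,0,0,0,0,0,0,0,0]

```text
time: 61.15
tool_pos: [0.6037, 0.0091, 0.1297]
tool_rot: [[0.764, 0.645, 0.005], [0.645, -0.764, 0.0], [0.004, 0.003, -1.0]]
contact_force: [3.8, 3.7, 14.6]
opening: 0.0206
grip_force: 61.9
```

carry_out:
  linear:
    - [2,0,2]
    - [4,0,4]
    - [6,0,6]
    - [8,0,8]
    - [8,0,8]
    - [8,0,0]
    - [8,0,-12]
    - [8,0,-20]
    - [8,0,-20]
  twist: [0,0,0,0,0,0,0,0,0]
  jaw: [0,0,0,0,0,0,0,0,0]

```text
time: 62.05
tool_pos: [0.6084, 0.0138, 0.1494]
tool_rot: [[0.764, 0.645, 0.002], [0.645, -0.764, -0.0], [0.001, 0.001, -1.0]]
contact_force: [0.6, -0.9, -2.5]
opening: 0.02
grip_force: 61.4
```

```bash
python3 -c "
from h import *
s=snap('scene','c1');print(r.get_obs()['tool_pos'],r.get_obs()['contact_force']); b=(195,140,350,270)
m=mask(s,b,H=(0,8),S=(120,255))|mask(s,b,H=(170,180),S=(120,255)); a=cv2.approxPolyDP(np.float32(blob(m)),1.5,True)[:,0];print(m.sum(),a.tolist())
for th in (5,15,25): print(th,shk(s,[(-.052,-.024,0),(-.052,.024,0),(.052,-.024,0),(.052,.024,0),(-.052,.024,.035),(.052,.024,.035)],th).round(0).tolist())"
```

```text
[0.60808045 0.01378682 0.14856237] [-0.35874864  0.47252161 -3.22823868]
610 [[305.0, 204.0], [296.0, 200.0], [296.0, 203.0], [292.0, 204.0], [290.0, 215.0], [287.0, 218.0], [251.0, 206.0], [249.0, 214.0], [260.0, 219.0], [263.0, 218.0], [297.0, 228.0], [303.0, 220.0], [293.0, 217.0], [292.0, 211.0], [294.0, 209.0], [300.0, 211.0]]
5 [[311.0, 231.0], [313.0, 213.0], [259.0, 223.0], [262.0, 205.0], [315.0, 201.0], [263.0, 194.0]]
15 [[304.0, 233.0], [306.0, 214.0], [253.0, 219.0], [257.0, 201.0], [311.0, 204.0], [261.0, 190.0]]
25 [[296.0, 233.0], [299.0, 215.0], [249.0, 215.0], [252.0, 196.0], [306.0, 205.0], [259.0, 186.0]]
```

carry_out:
  linear:
    - [-2,0,2]
    - [-6,0,5]
    - [-10,0,9]
    - [-12,0,10]
    - [-12,0,10]
    - [-4,0,10]
    - [-12,0,10]
    - [-4,0,10]
    - [-12,0,10]
    - [-4,0,10]
    - [-12,0,10]
    - [-12,0,10]
  twist: [0,0,0,0,0,0,0,0,0,0,0,0]
  jaw: [0,0,0,0,0,0,0,0,0,0,0,0]
  grip_force: 100

```text
time: 63.3
tool_pos: [0.5981, 0.0058, 0.1379]
tool_rot: [[0.764, 0.645, -0.0], [0.645, -0.764, -0.0], [-0.0, -0.0, -1.0]]
contact_force: [0.3, 0.2, -2.3]
opening: 0.0193
grip_force: 99.2
```

```bash
python3 -c "
from h import *
s=snap('scene','c2');print(r.get_obs()['tool_pos'])
print('landing px',proj(s,[(.556+.065,-.031+.055,.012),(.556+.075,-.031+.063,.012)]).round(0).tolist(), 'mouth',shk(s,[(-.052,.02,.004),(-.052,-.02,.004)],25).round(0).tolist())
print('\n'.join(' '.join('%3d'%v for v in row) for row in s['color'][222:254:1,278:316].min(2)))"
```

```text
[0.59830173 0.00593186 0.13796061]
landing px [[296.0, 238.0], [303.0, 238.0]] mouth [[293.0, 218.0], [291.0, 233.0]]
 50  50  49  50  51  50  51  52  53  52  57  59  62  65  80 127 175 203 216 204 154 124 121 122 122 122 122 122 122 121 114 100  87  83  81  87 126 177
 52  53  51  51  49  51  50  52  49  51  51  53  53  55  59  74  98 134 186 220 192 147 123 121 123 122 121 121 122 122 120 108  90  84  82  85 117 169
 51  52  51  49  50  52  52  50  50  50  49  51  51  50  50  51  60 107 185 228 224 184 135 122 120 122 122 123 123 122 120 112  96  85  81  82 106 160
 52  52  51  51  51  50  51  50  51  50  51  50  50  49  47  47  74 143 212 233 233 215 161 128 123 121 118 117 118 122 121 117 102  88  81  81  98 151
 51  52  50  52  51  50  52  51  52  49  51  49  51  49  49  56 107 181 228 235 235 227 196 151 128 120 106  92 104 120 122 120 111  94  83  79  90 141
 50  50  50  53  52  52  49  51  51  50  51  50  49  49  49  76 145 213 233 234 233 224 196 163 143 125 102  79  96 119 124 121 116 100  85  77  88 136
 66  53  50  48  50  51  51  51  49  52  52  49  50  48  60 116 188 22
[... 3181 characters left out ...]
 214 215 214 215 214 214 215 214 211 184 138 121 122 121 122 137 175 204 203 170 134 127 131
214 214 214 214 214 214 215 214 214 214 214 214 214 215 215 214 214 214 214 214 214 215 215 207 177 136 121 122 122 130 163 200 209 181 144 130 130 132
215 214 214 215 214 214 214 214 214 214 214 214 214 214 214 214 214 214 214 214 214 215 215 205 173 128 119 121 131 160 198 212 193 150 129 127 132 132
218 215 214 214 214 214 214 214 214 214 215 214 214 214 214 214 214 214 214 214 214 215 213 189 137  96 104 126 161 206 222 202 158 131 128 130 132 132
225 218 215 214 214 214 214 214 214 214 214 214 214 213 214 214 214 214 214 214 214 216 211 178 109  82 110 148 200 228 221 174 135 126 129 132 132 132
```

```bash
python3 -c "
from h import *
s=snap('scene','c3'); p=plane(s,[(302.8,232.5)],.018)[0,:2]-[.556,-.031]; print(p,np.hypot(*p),np.degrees(np.arctan2(p[1],p[0])))
print(to((.425-.003,.2764-.001,.17),112.2))"
```

```text
[0.06733305 0.07085876] 0.09774816570993794 46.461480503901264
(array([  38.8, -319.7,  -32. ]), np.float64(17.9), 'j6', np.float64(2.31))
```

carry_out:
  linear:
    - [0,0,-15]
    - [0,-5,-32]
    - [4,-35,-32]
    - [8,-70,-32]
    - [13,-105,-32]
    - [17,-140,-32]
    - [21,-175,-32]
    - [25,-210,-32]
    - [29,-245,-32]
    - [33,-280,-32]
    - [37,-305,-32]
    - [39,-320,-32]
  twist: [0,-4,-12,-20,-28,-36,-44,-52,-60,-68,-76,-84]
  jaw: [0,0,0,0,0,0,0,0,0,0,0,0]

```text
time: 64.6
tool_pos: [0.4209, 0.2773, 0.1701]
tool_rot: [[-0.567, 0.823, 0.0], [0.823, 0.567, 0.0], [0.0, 0.0, -1.0]]
contact_force: [-0.3, -0.3, -2.6]
opening: 0.0193
grip_force: 99.2
```

```bash
python3 -c "
from h import *
print(to((.422,.2754,.107),112.2),r.get_obs()['tool_rot'][:2,0])"
```

```text
(array([-2.2, -0.2, 63.1]), np.float64(-77.6), 'j6', np.float64(1.39)) [-0.56743707  0.82341673]
```

carry_out:
  linear:
    - [-1,0,0]
    - [-2,0,0]
    - [-2,0,0]
    - [-2,0,0]
    - [-2,0,0]
    - [-2,0,10]
    - [-2,0,20]
    - [-2,0,35]
    - [-2,0,48]
    - [-2,0,60]
    - [-2,0,63]
    - [-2,0,63]
  twist: [-8,-16,-24,-32,-40,-48,-56,-64,-72,-78,-78,-78]
  jaw: [0,0,0,0,0,0,0,0,0,0,0,0]

```text
time: 65.8
tool_pos: [0.423, 0.2741, 0.1069]
tool_rot: [[-0.927, -0.374, -0.001], [-0.374, 0.927, -0.0], [0.001, -0.0, -1.0]]
contact_force: [0.9, -0.7, -1.7]
opening: 0.0197
grip_force: 99.1
```

```bash
python3 -c "
from h import *
print(to((.422,.2754,.093),112.2))"
```

```text
(array([ 0.4,  1.6, 13.9]), np.float64(-0.2), 'j6', np.float64(0.03))
```

carry_out:
  linear:
    - [0,1,8]
    - [0,1,13]
    - [-4,1,15]
    - [-8,1,16]
    - [-12,1,17]
    - [-16,1,19]
    - [-20,1,21]
    - [-24,1,22]
    - [-28,1,24]
    - [-31,1,26]
    - [-34,1,28]
    - [-36,1,29]
  twist: [0,0,0,0,0,0,0,0,0,0,0,0]
  jaw: [0,0,0,0,0,0,0,0,0,0,0,0]

```text
time: 67.0
tool_pos: [0.4589, 0.2898, 0.08]
tool_rot: [[-0.926, -0.377, 0.006], [-0.377, 0.926, 0.002], [-0.006, -0.0, -1.0]]
contact_force: [1.8, 4.0, 22.4]
opening: 0.0194
grip_force: 106.3
```

carry_out:
  linear:
    - [0,0,0]
    - [0,0,0]
    - [0,0,0]
    - [0,0,-20]
    - [0,0,-50]
    - [0,0,-90]
    - [0,0,-90]
  twist: [0,0,0,0,0,0,0]
  jaw: [1,1,1,1,1,1,1]

```text
time: 67.7
tool_pos: [0.4578, 0.2895, 0.1721]
tool_rot: [[-0.926, -0.377, 0.006], [-0.377, 0.926, 0.002], [-0.006, 0.0, -1.0]]
contact_force: [0.8, 0.0, -0.3]
opening: 0.0855
grip_force: 0.0
```

```bash
python3 -c "
from h import *
s=snap('scene','c4'); t=snap('top','t12'); b=(270,90,390,180)
m=mask(s,b,H=(0,8),S=(120,255))|mask(s,b,H=(170,180),S=(120,255)); print(cv2.approxPolyDP(np.float32(blob(m)),1.5,True)[:,0].tolist())
m=mask(s,(316,108,345,142),V=(0,60)); print('knob',plane(s,cen(m),.0605),m.sum())
chg((285,110,375,175),'b8','c4',40)
chg((240,160,370,280),'t5','t12',30)
for n,b,kw in (('wide',(395,240,460,305),dict(S=(0,40),V=(150,255))),('mid',(380,210,430,256),dict(V=(0,70))),('small',(380,164,430,212),dict(H=(5,25),S=(120,255)))):
    m=mask(t,b,**kw); print(n,circ(t,blob(m),.012),m.sum())
p=mask(t,(285,195,325,240),H=(8,30),S=(80,255)); q=mask(s,(240,205,275,245),H=(8,30),S=(80,255)); print('post',cen(p),tri(t,cen(p),s,cen(q)))
"
```

```text
[[319.0, 124.0], [319.0, 131.0], [317.0, 134.0], [312.0, 135.0], [311.0, 143.0], [349.0, 155.0], [356.0, 141.0], [349.0, 148.0], [324.0, 140.0], [321.0, 136.0], [327.0, 126.0]]
knob [[0.4711835 0.2979006 0.0605   ]] 139
c4 change at [319. 131.] [ 37  32 414] rgb [102.  75.  67.] -> [109. 111.  84.]
c4 change at [338. 128.] [ 10  21 142] rgb [163. 150. 151.] -> [82. 74. 73.]
c4 change at [351. 147.] [ 21  28 245] rgb [ 85. 126.  78.] -> [131. 114.  98.]
c4 change at [304. 151.] [ 7  6 31] rgb [78. 95. 74.] -> [103. 135. 103.]
c4 change at [316. 153.] [3 3 8] rgb [ 64. 122.  72.] -> [53. 86. 56.]
c4 change at [312. 155.] [3 3 8] rgb [124. 120. 114.] -> [90. 89. 84.]
t12 change at [274. 191.] [ 12  11 107] rgb [160. 162. 160.] -> [139. 138. 133.]
t12 change at [322. 201.] [ 24  11 157] rgb [139. 138. 131.] -> [171. 176. 176.]
t12 change at [279. 247.] [ 19  16 146] rgb [174. 179. 184.] -> [146. 145. 139.]
t12 change at [268. 241.] [3 3 7] rgb [174. 180. 184.] -> [162. 162. 155.]
t12 change at [342. 248.] [12 11 99] rgb [132. 131. 124.] -> [163. 166. 159.]
t12 change at [322. 254.] [ 20  14 137] rgb [146. 147. 142.] -> [156. 157. 150.]
t12 change at [333. 258.] [ 5  8 21] rgb [168. 172. 159.] -> [147. 149. 137.]
t12 change at [258. 275.] [ 38   9 144] rgb [113. 112. 109.] -> [86. 85. 83.]
wide [ 0.4391 -0.3031  0.0504] 438
mid [ 0.5271 -0.2559  0.0439] 271
small [ 0.6265 -0.2563  0.0352] 147
post [303.68181818 217.75757576] (array([ 0.55724707, -0.03076156,  0.04355178]), np.float64(0.002567029341519305))
```

carry_out:
  linear:
    - [10,-22,0]
    - [26,-58,0]
    - [44,-99,0]
    - [62,-140,0]
    - [80,-181,0]
    - [99,-222,0]
    - [117,-263,0]
    - [135,-304,0]
    - [154,-345,0]
    - [172,-386,0]
    - [190,-427,0]
    - [205,-461,0]
  twist: [0,0,0,0,0,0,0,0,0,0,0,0]
  jaw: [1,1,1,1,1,1,1,1,1,1,1,1]
  grip_force: 20

```text
time: 69.0
tool_pos: [0.4392, -0.2175, 0.1666]
tool_rot: [[-0.926, -0.376, -0.002], [-0.376, 0.926, 0.001], [0.001, 0.002, -1.0]]
contact_force: [1.2, -0.5, 0.5]
opening: 0.0856
grip_force: 0.0
```

```bash
python3 -c "
from h import *
print(to((.4391,-.3031,.07),112.2))"
```

```text
(array([ 32.2, -79.4,  96.6]), np.float64(-0.1), 'j6', np.float64(-1.01))
```

carry_out:
  linear:
    - [12,-30,15]
    - [24,-60,40]
    - [32,-79,70]
    - [32,-79,90]
    - [32,-79,97]
    - [32,-79,97]
  twist: [0,0,0,0,0,0]
  jaw: [1,1,1,1,1,1]

```text
time: 69.6
tool_pos: [0.4395, -0.2999, 0.0697]
tool_rot: [[-0.926, -0.377, -0.002], [-0.377, 0.926, 0.002], [0.001, 0.003, -1.0]]
contact_force: [-0.5, -0.2, -0.4]
opening: 0.0853
grip_force: 0.0
```

```bash
python3 -c "
from h import *
print(to((.4391,-.3031,.015),112.2)); s=snap('scene','d1'); chg((85,240,215,345),'c4','d1',40)"
```

```text
(array([ 1.5, -3. , 54.7]), np.float64(-0.0), 'j6', np.float64(-1.14))
d1 change at [ 93. 258.] [ 22  41 597] rgb [157. 150. 145.] -> [79. 76. 74.]
```

Collar unmoved. Squeeze it along two axes so that it is centred in the grip.

carry_out:
  linear:
    - [1,-3,20]
    - [1,-3,40]
    - [1,-3,52]
    - [1,-3,54]
    - [1,-3,54]
    - [1,-3,54]
    - [1,-3,54]
    - [1,-3,54]
    - [1,-3,54]
    - [1,-3,54]
    - [1,-3,54]
    - [1,-3,54]
  twist: [0,0,0,0,0,0,0,0,0,0,0,0]
  jaw: [1,1,1,1,1,0.5,0.5,0.5,0.5,1,1,1]

```text
time: 70.85
tool_pos: [0.4405, -0.304, 0.017]
tool_rot: [[-0.926, -0.377, 0.0], [-0.377, 0.926, -0.0], [-0.0, -0.0, -1.0]]
contact_force: [0.1, 0.6, 0.2]
opening: 0.085
grip_force: 0.0
```

carry_out:
  linear:
    - [0,0,0]
    - [0,0,0]
    - [0,0,0]
    - [0,0,0]
    - [0,0,0]
    - [0,0,0]
    - [0,0,0]
    - [0,0,0]
    - [0,0,0]
    - [0,0,0]
    - [0,0,0]
    - [0,0,0]
  twist: [8,16,24,32,40,48,56,64,72,80,88,90]
  jaw: [1,1,1,1,1,1,1,1,1,1,1,1]

```text
time: 72.05
tool_pos: [0.4405, -0.304, 0.0169]
tool_rot: [[-0.372, 0.928, -0.0], [0.928, 0.372, 0.0], [0.0, -0.0, -1.0]]
contact_force: [-0.2, -0.6, -0.1]
opening: 0.0851
grip_force: 0.0
```

carry_out:
  linear:
    - [0,0,0]
    - [0,0,0]
    - [0,0,0]
    - [0,0,0]
    - [0,0,0]
  twist: [0,0,0,0,0]
  jaw: [0.5,0.5,0.5,0.5,0.5]
  grip_force: 40

```text
time: 72.55
tool_pos: [0.4405, -0.304, 0.0175]
tool_rot: [[-0.378, 0.926, 0.0], [0.926, 0.378, -0.0], [-0.0, 0.0, -1.0]]
contact_force: [-3.6, 2.5, 12.1]
opening: 0.0506
grip_force: 39.3
```

```bash
python3 -c "
from h import *
o=r.get_obs();print(o['tool_pos'],o['opening'],to((.5562,-.0312,.10)))
t=snap('top','t13');s=snap('scene','d2')
m=mask(s,(85,240,150,310),S=(0,40),V=(165,255)); n,l,st,ce=cv2.connectedComponentsWithStats(m); print(st[1:].tolist())"
```

```text
[ 0.44051055 -0.30404896  0.01754438] 0.05058232052070695 (array([208.8, 210.3, -82.6]), 0, 'j6', np.float64(0.43))
[[125, 240, 25, 14, 109], [85, 257, 13, 14, 54], [121, 263, 2, 3, 6], [102, 265, 14, 19, 147], [114, 287, 35, 23, 145]]
```

carry_out:
  linear:
    - [0,0,0]
    - [0,0,0]
    - [0,0,0]
    - [0,0,5]
    - [0,0,8]
    - [0,0,8]
    - [0,0,8]
    - [0,0,8]
    - [0,0,8]
    - [0,0,8]
  twist: [0,0,0,0,0,0,0,0,0,0]
  jaw: [1,1,1,1,1,0.5,0.5,0.5,0.5,0.5]
  grip_force: 20

```text
time: 73.65
tool_pos: [0.4405, -0.304, 0.0091]
tool_rot: [[-0.377, 0.926, 0.0], [0.926, 0.377, -0.0], [-0.0, 0.0, -1.0]]
contact_force: [-1.5, 1.3, 6.1]
opening: 0.0526
grip_force: 20.9
```

```bash
python3 -c "
from h import *
s=snap('scene','d3'); k=s['color'].max(2)
print('\n'.join(' '.join('%3d'%v for v in row) for row in k[256:292:2,90:142:2]))
print(proj(s,[(.4405,-.304,.012),(.4405+.027,-.304,.012),(.4405,-.304+.027,.012),(.4405-.027,-.304,.012),(.4405,-.304-.027,.012)]).round(0).tolist())"
```

```text
51  44  45  43  43  45  46  46  48  46  47  45  46  48  49  50  69  92 110 115 107 114 121  67  96 161
138  62  45  42  44  50  47  47  45  47  47  46  47  45  47  52  56  59  72  89 103 145 120  66  93 161
155  81  44  45  44  51  53  48  47  50  46  46  49  54  53  57  58  59  60  59  84 108  87  59  90 162
165 143  75  55  85  54  48  48  58  84  50  47  53  69  55  58  58  59  52  62  75  64  66  56  83 160
192 164 154  99  99  52  48  49  47 109  92  46  46  48  55  59 129 174  63  50  54  54  62  53  84 162
171 191 162 142  80  47  49  47  92 193 207  99  43  47  49  77 220 196  68  47  47  47  55  51  83 161
161 191 195 181 107  59  46  88 193 224 226 193  89  55  48  66 170 107  51  49  49  49  50  52  88 158
142 152 160 123 101  71  53 174 225 226 226 195 136 107  57  46  55  53  48  49  48  49  57  72 139 162
130 113 106 136 116  90  97 218 224 226 213 151 116  95  77  51  47  48  48  49  47  50  66 128 161 163
108 104 104 109 149 106 137 222 225 226 193 142 135 124 109  62  48  48  47  47  48  49 108 160 161 162
105 104 105 106 123 137 160 225 221 226 193 134 136 136 146 1
[... 151 characters left out ...]
149 162 162 161 117 138 167 173 167 130 128 128 130 132 133 110  89  75  50  53 104 137 138 137 137
106 116 146 156 145 114 105 116 160 175 173 158 138 132 132 135 127  93  83  57  75 131 137 137 137 137
105 105 108 113 105 104 105 105 114 138 167 206 164 136 134 128 121  95  88  86 126 138 137 138 138 138
105 106 106 107 106 106 105 104 110 142 119 120 125 124 119 114  92  83  85 123 136 137 138 138 138 138
105 105 107 107 106 105 106 106 111 137 137 100  96  95  90  83  80  86 125 136 138 137 138 137 138 138
106 106 106 105 108 106 107 108 134 138 127 132 107 106 106 101  87 112 138 138 137 138 136 137 137 137
[[115.0, 273.0], [122.0, 282.0], [126.0, 266.0], [108.0, 265.0], [104.0, 281.0]]
```

carry_out:
  linear:
    - [0,0,0]
    - [0,0,0]
    - [0,0,0]
    - [0,0,0]
    - [0,0,0]
    - [0,0,0]
    - [0,0,0]
    - [0,0,0]
    - [0,0,0]
    - [0,0,0]
    - [0,0,0]
    - [0,0,0]
  twist: [0,0,-6,-14,-22,-30,-38,-46,-54,-62,-70,-78]
  jaw: [1,1,1,1,1,1,1,1,1,1,1,1]

```text
time: 74.9
tool_pos: [0.4405, -0.304, 0.0089]
tool_rot: [[-0.983, -0.182, -0.0], [-0.182, 0.983, 0.0], [0.0, 0.0, -1.0]]
contact_force: [0.0, -0.9, 0.5]
opening: 0.0856
grip_force: 0.0
```

carry_out:
  linear:
    - [0,0,0]
    - [0,0,0]
    - [0,0,0]
    - [0,0,0]
    - [0,0,0]
    - [0,0,0]
    - [0,0,0]
    - [0,0,0]
  twist: [-8,-12,-12,-12,-12,-12,-12,-12]
  jaw: [1,1,1,0.5,0.5,0.5,0.5,0.5]
  grip_force: 30

```text
time: 75.7
tool_pos: [0.4406, -0.304, 0.0093]
tool_rot: [[-0.927, -0.376, 0.0], [-0.376, 0.927, -0.0], [-0.0, -0.0, -1.0]]
contact_force: [-2.7, 1.9, 8.0]
opening: 0.0528
grip_force: 29.9
```

carry_out:
  linear:
    - [0,0,-10]
    - [0,0,-35]
    - [0,0,-65]
    - [0,0,-85]
    - [0,0,-91]
    - [0,0,-91]
  twist: [0,0,0,0,0,0]
  jaw: [0.5,0.5,0.5,0.5,0.5,0.5]

```text
time: 76.3
tool_pos: [0.4408, -0.3042, 0.1005]
tool_rot: [[-0.926, -0.377, 0.001], [-0.377, 0.926, -0.001], [-0.001, -0.001, -1.0]]
contact_force: [0.1, 0.0, -1.4]
opening: 0.0531
grip_force: 31.7
```

```bash
python3 -c "
from h import *
o=r.get_obs();print(o['tool_pos'],o['opening'],to((.5562,-.0312,.10)))
t=snap('top','t14'); s=snap('scene','d4')
m=mask(s,(60,180,200,310),S=(0,40),V=(165,255)); n,l,st,ce=cv2.connectedComponentsWithStats(m); print([a.tolist() for a in st[1:] if a[4]>40])
print(proj(s,[o['tool_pos']]).round(0))"
```

```text
[ 0.44080634 -0.30420641  0.10053937] 0.053122900765434564 (array([-209.8,  209.4,    0.4]), 0, 'j6', np.float64(-1.14))
[[118, 180, 82, 126, 1010], [196, 213, 4, 34, 92], [97, 236, 23, 23, 314], [86, 260, 63, 50, 322]]
[[104. 247.]]
```

carry_out:
  linear:
    - [-15,15,0]
    - [-42,42,0]
    - [-72,72,0]
    - [-102,102,0]
    - [-132,132,0]
    - [-160,160,0]
    - [-185,184,0]
    - [-202,202,0]
    - [-210,209,0]
    - [-210,209,0]
    - [-210,209,0]
  twist: [0,0,0,0,0,0,0,0,0,0,0]
  jaw: [0.5,0.5,0.5,0.5,0.5,0.5,0.5,0.5,0.5,0.5,0.5]

```text
time: 77.5
tool_pos: [0.5557, -0.0319, 0.0994]
tool_rot: [[-0.926, -0.377, -0.001], [-0.377, 0.926, -0.0], [0.001, 0.0, -1.0]]
contact_force: [-0.6, 0.1, -0.9]
opening: 0.0528
grip_force: 31.7
```

```bash
python3 -c "
from h import *
o=r.get_obs();print(o['tool_pos'],o['contact_force'],to((.5562,-.0312,.078)))
s=snap('scene','d5'); k=s['color']
m=mask(s,(235,180,285,245),H=(8,30),S=(80,255)); print('brass',m.sum(),blob(m).min(0),blob(m).max(0))
m=mask(s,(235,170,285,240),S=(0,30),V=(180,255)); n,l,st,ce=cv2.connectedComponentsWithStats(m); print([a.tolist() for a in st[1:] if a[4]>20], proj(s,[o['tool_pos']-[0,0,.003]]).round(1))"
```

```text
[ 0.55569106 -0.03185611  0.09937449] [-0.643074    0.11632256 -0.90396776] (array([-0.7,  0.4, 21.4]), 0, 'j6', np.float64(-0.59))
brass 109 [253. 219.] [261. 233.]
[[270, 178, 14, 9, 49], [252, 197, 33, 43, 867], [235, 219, 18, 21, 196]] [[254.5 207.8]]
```

carry_out:
  linear:
    - [-1,0,10]
    - [-1,0,18]
    - [-1,0,22]
    - [-1,0,24]
    - [-1,0,26]
    - [-1,0,28]
    - [-1,0,28]
  twist: [0,0,0,0,0,0,0]
  jaw: [0.5,0.5,0.5,0.5,0.5,0.5,0.5]

```text
time: 78.25
tool_pos: [0.5571, -0.0308, 0.0718]
tool_rot: [[-0.926, -0.377, -0.0], [-0.377, 0.926, 0.0], [0.0, 0.0, -1.0]]
contact_force: [0.0, 0.7, -0.6]
opening: 0.0532
grip_force: 31.7
```

```bash
python3 -c "
from h import *
o=r.get_obs();print(o['tool_pos'],o['contact_force'],o['wrist_torque'],o['opening'])
s=snap('scene'); print(proj(s,[(.5562,-.0312,.0435),(.5572,-.0312,.0435),(.5562,-.0302,.0435)]))"
```

```text
[ 0.55706975 -0.03080089  0.07183   ] [ 0.01223093  0.71079638 -0.6122713 ] [-0.03375844 -0.00893335  0.00690726] 0.05316159461697525
[[255.59250665 224.46690024]
 [255.91595718 224.74749477]
 [255.95846572 224.20805416]]
```

carry_out:
  linear:
    - [0,0,4]
    - [0,0,9]
    - [0,0,14]
    - [0,0,19]
    - [0,0,24]
    - [0,0,29]
    - [0,0,33]
    - [0,0,36]
    - [0,0,38]
    - [0,0,38]
  twist: [0,0,0,0,0,0,0,0,0,0]
  jaw: [0.5,0.5,0.5,0.5,0.5,0.5,0.5,0.5,0.5,0.5]

```text
time: 79.3
tool_pos: [0.557, -0.0308, 0.0338]
tool_rot: [[-0.926, -0.377, -0.0], [-0.377, 0.926, 0.0], [0.0, 0.0, -1.0]]
contact_force: [-0.1, -0.1, -0.7]
opening: 0.0528
grip_force: 31.7
```

carry_out:
  linear:
    - [0,0,1]
    - [0,0,1]
    - [0,0,1]
    - [0,0,1]
    - [0,0,1]
    - [0,0,-25]
    - [0,0,-55]
    - [0,0,-75]
    - [0,0,-75]
  twist: [0,0,0,0,0,0,0,0,0]
  jaw: [0.5,0.8,0.8,0.8,0.8,0.8,1,1,1]

```text
time: 80.2
tool_pos: [0.5585, -0.0311, 0.1115]
tool_rot: [[-0.926, -0.377, 0.004], [-0.377, 0.926, -0.001], [-0.003, -0.002, -1.0]]
contact_force: [0.7, -0.2, -0.2]
opening: 0.0854
grip_force: 0.0
```

```bash
python3 -c "
from h import *
t=snap('top','t15'); s=snap('scene','d6')
for n,b,kw in (('mid',(380,210,440,256),dict(V=(0,70))),('small',(370,164,440,212),dict(H=(5,25),S=(120,255)))):
    m=mask(t,b,**kw); print(n,circ(t,blob(m),.012) if m.sum() else 0,m.sum())
for n,b,kw in (('mid',(145,270,178,306),dict(V=(0,70))),('small',(170,300,215,340),dict(H=(5,25),S=(120,255)))):
    m=mask(s,b,**kw); print('s',n,circ(s,blob(m),.006),m.sum())
m=mask(s,(225,200,290,260),S=(0,20),V=(175,255)); 
b=mask(s,(235,190,285,245),H=(8,30),S=(80,255)); print('brass',b.sum(),blob(b).min(0),blob(b).max(0))
print(to((.528,-.256,.10)))"
```

```text
mid [ 0.5271 -0.2549  0.0444] 283
small [ 0.6266 -0.2561  0.0351] 144
s mid [ 0.5291 -0.2559  0.044 ] 289
s small [ 0.6286 -0.2564  0.0364] 222
brass 115 [253. 216.] [261. 230.]
(array([ 111.9, -197.5,    8.8]), 0, 'j6', np.float64(-0.59))
```

carry_out:
  linear:
    - [8,-14,0]
    - [22,-39,0]
    - [38,-67,0]
    - [54,-95,0]
    - [70,-123,0]
    - [85,-150,0]
    - [97,-172,5]
    - [106,-187,8]
    - [112,-197,9]
    - [112,-197,9]
    - [112,-197,9]
    - [112,-197,9]
  twist: [6,14,22,30,38,46,54,62,70,78,86,90]
  jaw: [1,1,1,1,1,1,1,1,1,1,1,1]

```text
time: 81.5
tool_pos: [0.5271, -0.2553, 0.0985]
tool_rot: [[-0.372, 0.928, -0.002], [0.928, 0.372, 0.001], [0.002, -0.001, -1.0]]
contact_force: [-0.6, 0.3, 0.1]
opening: 0.0853
grip_force: 0.0
```

```bash
python3 -c "
from h import *
print(to((.528,-.2558,.009),22.2))"
```

```text
(array([-0.9,  0.8, 89.5]), np.float64(-0.4), 'j6', np.float64(0.6))
```

carry_out:
  linear:
    - [-1,1,30]
    - [-1,1,60]
    - [-1,1,80]
    - [-1,1,88]
    - [-1,1,89]
    - [-1,1,89]
    - [-1,1,89]
    - [-1,1,89]
    - [-1,1,89]
    - [-1,1,89]
    - [-1,1,89]
    - [-1,1,89]
  twist: [0,0,0,0,0,0,0,0,0,0,0,0]
  jaw: [1,1,1,1,1,0.4,0.4,0.4,0.4,0.4,0.4,0.4]
  grip_force: 20

```text
time: 82.7
tool_pos: [0.5294, -0.2563, 0.012]
tool_rot: [[-0.377, 0.926, 0.001], [0.926, 0.377, -0.001], [-0.001, 0.001, -1.0]]
contact_force: [-0.8, 1.1, 7.0]
opening: 0.0434
grip_force: 19.5
```

carry_out:
  linear:
    - [0,0,0]
    - [0,0,0]
    - [0,0,0]
    - [0,0,0]
    - [0,0,0]
    - [0,0,0]
    - [0,0,0]
    - [0,0,0]
    - [0,0,0]
    - [0,0,0]
    - [0,0,0]
    - [0,0,0]
  twist: [0,0,-6,-14,-22,-30,-38,-46,-54,-62,-70,-78]
  jaw: [1,1,1,1,1,1,1,1,1,1,1,1]

```text
time: 83.9
tool_pos: [0.529, -0.2561, 0.011]
tool_rot: [[-0.983, -0.182, 0.0], [-0.182, 0.983, -0.0], [-0.0, -0.0, -1.0]]
contact_force: [-0.0, -0.1, -0.4]
opening: 0.0856
grip_force: 0.0
```

carry_out:
  linear:
    - [0,0,0]
    - [0,0,0]
    - [0,0,0]
    - [0,0,0]
    - [0,0,0]
    - [0,0,0]
    - [0,0,0]
    - [0,0,0]
    - [0,0,0]
  twist: [-8,-12,-12,-12,-12,-12,-12,-12,-12]
  jaw: [1,1,1,0.4,0.4,0.4,0.4,0.4,0.4]
  grip_force: 30

```text
time: 84.8
tool_pos: [0.529, -0.2561, 0.0113]
tool_rot: [[-0.926, -0.376, 0.0], [-0.376, 0.926, -0.0], [-0.0, -0.0, -1.0]]
contact_force: [-1.1, 1.2, 5.5]
opening: 0.0435
grip_force: 29.8
```

carry_out:
  linear:
    - [0,0,-10]
    - [0,0,-35]
    - [0,0,-65]
    - [0,0,-85]
    - [0,0,-91]
    - [0,0,-91]
  twist: [0,0,0,0,0,0]
  jaw: [0.4,0.4,0.4,0.4,0.4,0.4]

```text
time: 85.4
tool_pos: [0.5293, -0.2563, 0.1026]
tool_rot: [[-0.926, -0.377, 0.001], [-0.377, 0.926, -0.001], [-0.001, -0.001, -1.0]]
contact_force: [0.2, 0.6, -0.5]
opening: 0.0435
grip_force: 30.7
```

```bash
python3 -c "
from h import *
o=r.get_obs();print(o['tool_pos'],o['opening'],to((.557,-.0308,.10),112.2))"
```

```text
[ 0.52926552 -0.25627463  0.10258885] 0.04349563807391077 (array([-110.7,  198.4,    2.5]), np.float64(-0.1), 'j6', np.float64(-0.98))
```

carry_out:
  linear:
    - [-8,14,0]
    - [-22,39,0]
    - [-38,67,0]
    - [-54,95,0]
    - [-70,123,0]
    - [-85,150,0]
    - [-97,173,0]
    - [-106,189,0]
    - [-111,198,0]
    - [-111,198,0]
    - [-111,198,0]
  twist: [0,0,0,0,0,0,0,0,0,0,0]
  jaw: [0.4,0.4,0.4,0.4,0.4,0.4,0.4,0.4,0.4,0.4,0.4]

```text
time: 86.5
tool_pos: [0.5568, -0.031, 0.1015]
tool_rot: [[-0.926, -0.377, -0.001], [-0.377, 0.926, -0.0], [0.001, 0.0, -1.0]]
contact_force: [1.2, 0.0, -0.2]
opening: 0.0439
grip_force: 30.7
```

```bash
python3 -c "
from h import *
o=r.get_obs();print(o['tool_pos'],o['opening'],to((.557,-.0308,.074),112.2))"
```

```text
[ 0.55680845 -0.03104621  0.10149628] 0.04389583769173604 (array([-0.3,  0.1, 27.5]), np.float64(-0.0), 'j6', np.float64(-0.59))
```

carry_out:
  linear:
    - [0,0,8]
    - [0,0,16]
    - [0,0,21]
    - [0,0,24]
    - [0,0,27]
    - [0,0,30]
    - [0,0,30]
  twist: [0,0,0,0,0,0,0]
  jaw: [0.4,0.4,0.4,0.4,0.4,0.4,0.4]

```text
time: 87.2
tool_pos: [0.557, -0.0308, 0.0717]
tool_rot: [[-0.926, -0.377, -0.0], [-0.377, 0.926, 0.0], [0.0, 0.0, -1.0]]
contact_force: [0.4, 1.1, -0.4]
opening: 0.0436
grip_force: 30.7
```

Threaded; lower to home (TCP ≈ 0.048) and release.

carry_out:
  linear:
    - [0,0,4]
    - [0,0,9]
    - [0,0,14]
    - [0,0,18]
    - [0,0,21]
    - [0,0,23]
    - [0,0,24]
    - [0,0,24]
  twist: [0,0,0,0,0,0,0,0]
  jaw: [0.4,0.4,0.4,0.4,0.4,0.4,0.4,0.4]

```text
time: 88.0
tool_pos: [0.5571, -0.0308, 0.0479]
tool_rot: [[-0.926, -0.377, -0.0], [-0.377, 0.926, -0.0], [0.0, -0.0, -1.0]]
contact_force: [0.7, -0.1, -0.0]
opening: 0.0431
grip_force: 30.7
```

carry_out:
  linear:
    - [0,0,0]
    - [0,0,0]
    - [0,0,0]
    - [0,0,0]
    - [0,0,-20]
    - [0,0,-50]
    - [0,0,-65]
    - [0,0,-65]
  twist: [0,0,0,0,0,0,0,0]
  jaw: [0.8,0.8,0.8,0.8,0.8,1,1,1]

```text
time: 88.8
tool_pos: [0.5582, -0.031, 0.1149]
tool_rot: [[-0.926, -0.377, 0.003], [-0.377, 0.926, -0.001], [-0.003, -0.002, -1.0]]
contact_force: [0.4, -0.1, -0.7]
opening: 0.0852
grip_force: 0.0
```

```bash
python3 -c "
from h import *
t=snap('top','t16'); s=snap('scene','d7')
for n,b,kw in (('small',(370,164,440,212),dict(H=(5,25),S=(120,255))),):
    m=mask(t,b,**kw); print(n,circ(t,blob(m),.012) if m.sum() else 0,m.sum())
for n,b,kw in (('small',(170,300,215,340),dict(H=(5,25),S=(120,255))),):
    m=mask(s,b,**kw); print('s',n,circ(s,blob(m),.006),m.sum())
b=mask(s,(235,190,285,245),H=(8,30),S=(80,255)); print('brass',b.sum(),blob(b).min(0),blob(b).max(0))
d=mask(s,(235,205,280,250),V=(0,75)); c=blob(d); print('mid px',c.min(0),c.max(0)); 
th=np.linspace(0,6.28,40); 
for z in (.036,.048): q=proj(s,np.c_[.557+.0225*np.cos(th),-.0308+.0225*np.sin(th),0*th+z]); print(z,q.min(0).round(1),q.max(0).round(1))
print(to((.628,-.256,.10),22.2))"
```

```text
small [ 0.6266 -0.2561  0.0351] 144
s small [ 0.6286 -0.2564  0.0364] 222
brass 117 [252. 216.] [262. 227.]
mid px [235. 205.] [248. 218.]
0.036 [245.2 218.4] [267.  235.5]
0.048 [244.9 214.7] [267.  231.9]
(array([  19.2, -235.3,   12.7]), np.float64(90.0), 'j6', np.float64(-0.59))
```

carry_out:
  linear:
    - [2,-18,0]
    - [4,-48,0]
    - [7,-83,0]
    - [10,-118,0]
    - [12,-153,0]
    - [15,-185,0]
    - [17,-210,5]
    - [18,-227,10]
    - [19,-235,13]
    - [19,-235,13]
    - [19,-235,13]
    - [19,-235,13]
  twist: [6,14,22,30,38,46,54,62,70,78,86,90]
  jaw: [1,1,1,1,1,1,1,1,1,1,1,1]

```text
time: 90.1
tool_pos: [0.6276, -0.2555, 0.0982]
tool_rot: [[-0.372, 0.928, -0.002], [0.928, 0.372, 0.001], [0.002, -0.001, -1.0]]
contact_force: [0.3, 0.0, 0.7]
opening: 0.0855
grip_force: 0.0
```

```bash
python3 -c "
from h import *
print(to((.628,-.2562,.010),22.2))"
```

```text
(array([-1. ,  0.2, 88.2]), np.float64(-0.4), 'j6', np.float64(0.68))
```

carry_out:
  linear:
    - [-1,0,30]
    - [-1,0,60]
    - [-1,0,80]
    - [-1,0,87]
    - [-1,0,88]
    - [-1,0,88]
    - [-1,0,88]
    - [-1,0,88]
    - [-1,0,88]
    - [-1,0,88]
    - [-1,0,88]
    - [-1,0,88]
  twist: [0,0,0,0,0,0,0,0,0,0,0,0]
  jaw: [1,1,1,1,1,0.3,0.3,0.3,0.3,0.3,0.3,0.3]
  grip_force: 20

```text
time: 91.3
tool_pos: [0.6288, -0.2567, 0.0128]
tool_rot: [[-0.377, 0.926, 0.001], [0.926, 0.377, -0.001], [-0.001, 0.001, -1.0]]
contact_force: [-0.3, 0.9, 6.3]
opening: 0.0338
grip_force: 21.1
```

carry_out:
  linear:
    - [0,0,0]
    - [0,0,0]
    - [0,0,0]
    - [0,0,0]
    - [0,0,0]
    - [0,0,0]
    - [0,0,0]
    - [0,0,0]
    - [0,0,0]
    - [0,0,0]
    - [0,0,0]
    - [0,0,0]
  twist: [0,0,-6,-14,-22,-30,-38,-46,-54,-62,-70,-78]
  jaw: [0.8,0.8,0.8,0.8,0.8,0.8,0.8,0.8,0.8,0.8,0.8,0.8]

```text
time: 92.5
tool_pos: [0.6285, -0.2566, 0.0119]
tool_rot: [[-0.983, -0.182, -0.0], [-0.182, 0.983, 0.0], [0.0, 0.0, -1.0]]
contact_force: [-0.0, 0.0, 0.5]
opening: 0.0682
grip_force: 0.0
```

carry_out:
  linear:
    - [0,0,0]
    - [0,0,0]
    - [0,0,0]
    - [0,0,0]
    - [0,0,0]
    - [0,0,0]
    - [0,0,0]
    - [0,0,0]
    - [0,0,0]
  twist: [-8,-12,-12,-12,-12,-12,-12,-12,-12]
  jaw: [0.8,0.8,0.8,0.3,0.3,0.3,0.3,0.3,0.3]
  grip_force: 30

```text
time: 93.4
tool_pos: [0.6286, -0.2566, 0.0121]
tool_rot: [[-0.926, -0.377, 0.0], [-0.377, 0.926, -0.0], [-0.0, -0.0, -1.0]]
contact_force: [-0.4, 0.7, 3.3]
opening: 0.0337
grip_force: 30.3
```

carry_out:
  linear:
    - [0,0,-10]
    - [0,0,-35]
    - [0,0,-65]
    - [0,0,-85]
    - [0,0,-95]
    - [0,0,-95]
  twist: [0,0,0,0,0,0]
  jaw: [0.3,0.3,0.3,0.3,0.3,0.3]

```text
time: 94.0
tool_pos: [0.629, -0.2568, 0.1083]
tool_rot: [[-0.926, -0.377, 0.002], [-0.377, 0.926, -0.001], [-0.001, -0.002, -1.0]]
contact_force: [0.8, 0.6, -0.5]
opening: 0.0333
grip_force: 30.0
```

```bash
python3 -c "
from h import *
o=r.get_obs();print(o['tool_pos'],o['opening'],to((.557,-.0308,.105),112.2))"
```

```text
[ 0.6290479  -0.25681992  0.10827144] 0.03334620656753475 (array([-18.5, 236.5,   2.9]), np.float64(-0.0), 'j6', np.float64(-0.89))
```

carry_out:
  linear:
    - [-1,15,0]
    - [-4,45,0]
    - [-6,80,0]
    - [-9,115,0]
    - [-12,150,0]
    - [-14,180,0]
    - [-16,207,0]
    - [-18,226,0]
    - [-18,236,0]
    - [-18,236,0]
    - [-18,236,0]
  twist: [0,0,0,0,0,0,0,0,0,0,0]
  jaw: [0.3,0.3,0.3,0.3,0.3,0.3,0.3,0.3,0.3,0.3,0.3]

```text
time: 95.1
tool_pos: [0.5565, -0.0318, 0.1068]
tool_rot: [[-0.926, -0.377, 0.0], [-0.377, 0.926, -0.0], [0.0, -0.0, -1.0]]
contact_force: [0.6, -0.2, -0.3]
opening: 0.0335
grip_force: 30.0
```

```bash
python3 -c "
from h import *
o=r.get_obs();print(o['tool_pos'],o['opening'],to((.557,-.0308,.074),112.2))
s=snap('scene','d8'); m=mask(s,(235,180,285,225),H=(5,20),S=(150,255),V=(120,255)); c=blob(m); print(m.sum(),c.min(0),c.max(0),cen(m)); 
th=np.linspace(0,6.28,40); z=o['tool_pos'][2]
for zz in (z-.0121,z-.0001): q=proj(s,np.c_[.557+.018*np.cos(th),-.0308+.018*np.sin(th),0*th+zz]); print(q.min(0).round(1),q.max(0).round(1))"
```

```text
[ 0.55653289 -0.03182848  0.10676695] 0.03353184417596213 (array([-0.8,  0.8, 32.8]), np.float64(-0.1), 'j6', np.float64(-0.59))
74 [257. 199.] [264. 213.] [260.18918919 206.01351351]
[246.2 201.5] [264.4 215.4]
[246.  197.6] [264.4 211.5]
```

Collar is in the expected place (right edge 264 px as predicted). Lower it.

carry_out:
  linear:
    - [-1,1,8]
    - [-1,1,17]
    - [-1,1,24]
    - [-1,1,28]
    - [-1,1,31]
    - [-1,1,34]
    - [-1,1,34]
  twist: [0,0,0,0,0,0,0]
  jaw: [0.3,0.3,0.3,0.3,0.3,0.3,0.3]

```text
time: 95.85
tool_pos: [0.5568, -0.03, 0.0727]
tool_rot: [[-0.926, -0.377, -0.0], [-0.377, 0.926, -0.0], [0.0, -0.0, -1.0]]
contact_force: [0.1, -1.4, 0.3]
opening: 0.0336
grip_force: 30.0
```

carry_out:
  linear:
    - [0,0,4]
    - [0,0,8]
    - [0,0,11]
    - [0,0,12]
    - [0,0,12]
  twist: [0,0,0,0,0]
  jaw: [0.3,0.3,0.3,0.3,0.3]

```text
time: 96.35
tool_pos: [0.5568, -0.0301, 0.0608]
tool_rot: [[-0.926, -0.377, -0.0], [-0.377, 0.926, -0.0], [0.0, -0.0, -1.0]]
contact_force: [1.5, -3.0, -2.3]
opening: 0.0338
grip_force: 30.0
```

carry_out:
  linear:
    - [0,0,0]
    - [0,0,0]
    - [0,0,0]
    - [0,0,0]
    - [0,0,-15]
    - [0,0,-45]
    - [0,0,-80]
    - [0,0,-120]
    - [0,0,-140]
    - [0,0,-140]
  twist: [0,0,0,0,0,0,0,0,0,0]
  jaw: [0.7,0.7,0.7,0.7,0.7,0.8,1,1,1,1]

```text
time: 97.35
tool_pos: [0.5579, -0.0301, 0.2038]
tool_rot: [[-0.926, -0.377, 0.005], [-0.377, 0.926, -0.001], [-0.004, -0.003, -1.0]]
contact_force: [-0.2, 0.5, -0.2]
opening: 0.0851
grip_force: 0.0
```

```bash
python3 -c "
from h import *
s=snap('scene','e1')
m=mask(s,(235,205,285,240),H=(5,14),S=(150,255),V=(100,255)); c=blob(m); print('orange',m.sum(),c.min(0),c.max(0))
th=np.linspace(0,6.28,60)
for z,R in ((.024,.027),(.036,.027),(.048,.0225),(.048,.018),(.060,.018),(.066,.01)): q=proj(s,np.c_[.5565+R*np.cos(th),-.0305+R*np.sin(th),0*th+z]); print(z,R,q.min(0).round(1),q.max(0).round(1))
print([tuple(int(a) for a in s['color'][y,256]) for y in range(212,246)])
chg((240,195,275,250),'d7','e1',40); chg((195,190,330,285),'c4','e1',45)
b=(270,90,390,180); m=mask(s,b,H=(0,8),S=(120,255))|mask(s,b,H=(170,180),S=(120,255)); print(cv2.approxPolyDP(np.float32(blob(m)),1.5,True)[:,0].tolist())
m=mask(s,(360,140,400,195),H=(100,125),S=(100,255)); print('cap px',m.sum(),cen(m) if m.sum() else 0)"
```

```text
orange 65 [248. 219.] [265. 228.]
0.024 0.027 [243.2 220.1] [269.2 240.6]
0.036 0.027 [242.9 216.5] [269.2 237.1]
0.048 0.0225 [244.9 214.5] [266.9 231.7]
0.048 0.018 [247.1 216.2] [264.7 229.9]
0.06 0.018 [246.8 212.5] [264.6 226.3]
0.066 0.01 [250.7 213.6] [260.6 221.3]
[(235, 232, 225), (234, 199, 153), (232, 165, 87), (226, 165, 80), (232, 194, 99), (235, 203, 104), (235, 204, 105), (235, 201, 104), (226, 185, 98), (185, 146, 82), (145, 116, 71), (151, 112, 67), (216, 141, 71), (229, 150, 70), (197, 121, 64), (156, 92, 59), (140, 84, 57), (118, 76, 56), (82, 66, 58), (70, 66, 63), (64, 62, 58), (60, 59, 54), (75, 73, 67), (134, 129, 122), (190, 185, 175), (177, 172, 163), (143, 136, 128), (131, 125, 116), (136, 129, 119), (149, 141, 128), (152, 144, 130), (151, 143, 129), (150, 142, 128), (150, 142, 128)]
e1 change at [251. 213.] [ 27  36 545] rgb [105. 100.  90.] -> [203. 178. 152.]
e1 change at [274. 199.] [ 4  4 15] rgb [183. 172. 156.] -> [145. 136. 123.]
e1 change at [205. 197.] [ 28  18 321] rgb [114. 109. 103.] -> [170. 164. 158.]
e1 change at [253. 228.] [ 40  33 502] rgb [197. 191. 175.] -> [166. 138. 108.]
e1 change at [199. 233.] [ 5 12 47] rgb [202. 198. 186.] -> [161. 153. 139.]
e1 change at [263. 238.] [ 7  5 24] rgb [198. 186. 168.] -> [157. 148. 136.]
e1 change at [248. 247.] [19  7 80] rgb [222. 219. 207.] -> [178. 171. 156.]
[[319.0, 124.0], [318.0, 133.0], [312.0, 135.0], [312.0, 144.0], [349.0, 155.0], [356.0, 141.0], [349.0, 148.0], [324.0, 140.0], [321.0, 136.0], [327.0, 126.0]]
cap px 68 [379.20588235 163.75      ]
```

```bash
python3 -c "
from plant import r
print(r.hand_in())"
```

```text
the job is handed in; nothing more can be done
None
```

I handed the job in at about 97 s with the task done as far as I could measure, but the hand-in gave no verdict: the cap is in the mug, all 8 nuts are in the base with every bay filled from the shaker (two bays only after I reloaded three nuts by hand and poured again), the shaker is upright about 17 mm off its mat's middle, and the wide, middle and small collars are home on the post.

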